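# Pack the vials into the transport carrier and latch it

### The job

Pack every vial that stands on the bench upright into the channel of the vial carrier: turn the clamp knob to free the sliding stop and draw the stop back to make room, set the vials in, push the stop up until the row is snug between the end wall and the stop, and turn the knob fully to lock it. Only then swing the retaining bar over the vials and press it fully home into its forked catch, and let go of everything. Leave the tape roll, timer and beaker where they are.

Things in the scene. Friction and masses are not known exactly. Their poses are not given: they have to be found in the camera images.
- carrier: Fixed vial carrier on a 114 x 222 mm plate. Origin on the bench under the channel's middle; x across, y along the channel, z up; yaw within 0.16 rad of the world's. Channel: x -23.5 to 23.5, y -75 to 78 mm, floor 6 mm above the bench, side walls 6 mm thick, tops at 30 mm. A wall (top 56 mm) and the bar's hinge post close its -y end; a rail runs on its +x (far) side.
- row_start (a point): On the channel floor at the inner face of the fixed end wall, on the channel's centre line: carrier frame (0, -75, 6) mm, axes as the carrier's. The row of vials begins here and grows towards +y.
- stop_face (a point): Middle of the sliding stop's pressing face: centre line of the channel, 30 mm above the bench, axes as the carrier's; it looks to -y. A white plate 41 mm wide, 8 mm thick, top 51 mm, joined over the side wall to a grey carriage block (top 52 mm above the bench, x 38 to 82, y 0 to 38 mm from this point) with the clamp knob on it.
- stop (a joint): Position of the sliding stop, m, 0 to 0.084, growing as it is drawn back to +y, towards the catch. Free channel length between wall and stop = 0.060 m + this. With the knob free it slides at about 1 N and may be dragged by the knob; with the knob locked it is braked.
- clamp (a joint): Clamp knob on the carriage, rad: 0 = free (grip bar along the carrier's y), 1.3 = fully locked, turned clockwise seen from above (grip bar nearly across). It starts locked. The brake bites from about 0.6 on; turning takes 0.1 to 0.3 N m. Turning it may drag the stop some mm (locking towards the vials) if it is not held.
- clamp_grip (a point): Middle of the knob's black upright grip bar, on the knob's vertical axis, 77 mm above the bench; 62 mm to +x and 19 mm to +y of stop_face; axes turn with the knob. The grip bar is 12 mm thick (own x), 44 mm long (own y) and spans 63 to 87 mm above the bench. Pinch its long sides from above.
- bar (a joint): Retaining bar's hinge angle, rad: 0 = closed, lying level over the channel in its catch; it grows as the bar swings up and back, to 2.25. It starts near 2, its end 300 mm above the bench: keep the arm clear. It stays where it is left (friction 0.22 N m, bar 100 g) and does not fall shut: it must be carried or pushed all the way to 0.
- bar_hinge (a point): Hinge axis of the retaining bar: carrier frame (0, -95, 90) mm, axis along the carrier's x; axes as the carrier's. Closed, the bar points from here along +y; at angle a along (0, cos a, sin a).
- bar_grip (a point): Middle of the black grip at the bar's end, 214 mm from the hinge axis; 16 mm wide (x), 42 mm long, 16 mm thick; y along the bar, away from the hinge. The rest is steel, 14 mm wide, 12 thick. Closed, the grip is 90 mm above the bench at carrier y 98 to 140 mm, beyond the catch, with free space beneath. Pinch its two sides.
- catch (a point): Middle of the fork that takes the bar: carrier frame (0, 89, 90) mm. The fork is 12 mm long in y, its two 5 mm prongs 20 mm apart, tops 108 mm above the bench.
- row_vial_1: Crimp-capped glass vial, 41 mm across, 75 mm tall, about 180 g with its weight low, straight sides from 4 to 45 mm height, then a shoulder narrowing to the 25 mm cap. Origin at the middle of its underside, z up. Two or three such vials stand in front of the carrier; an absent one reads None throughout.
- row_vial_2: Crimp-capped glass vial, 41 mm across, 75 mm tall, about 180 g with its weight low, straight sides from 4 to 45 mm height, then a shoulder narrowing to the 25 mm cap. Origin at the middle of its underside, z up. Two or three such vials stand in front of the carrier; an absent one reads None throughout.
- row_vial_3: Crimp-capped glass vial, 41 mm across, 75 mm tall, about 180 g with its weight low, straight sides from 4 to 45 mm height, then a shoulder narrowing to the 25 mm cap. Origin at the middle of its underside, z up. Two or three such vials stand in front of the carrier; an absent one reads None throughout.
- tape_roll: Bystander: roll of tape, 69 mm across, 18 mm high; origin at the middle of its underside.
- timer: Bystander: bench timer, 66 x 64 x 18 mm; origin at the middle of its underside.
- beaker: Bystander: empty glass beaker, 57 mm across, 101 mm tall; origin at the middle of its underside.
Things that resemble listed ones, but are neither listed nor needed, are in the scene too. Leave any orange look-alike of the row_vial_2 alone. Leave any purple look-alike of the row_vial_3 alone.

How it is judged:
By the outcome, as a careful person would: the job done as asked, in the order asked, and still so for the second after the job is handed in, with the robot touching nothing.
Of row_vial_1, row_vial_2, row_vial_3 only 2 to 3 are there at a start; the rules pass over those that are not, and their reading is None.
At some moment in a run one of row_vial_1, row_vial_2, row_vial_3 may be knocked a few centimetres aside while the robot is not near it.
It also fails if it takes over 210 s, if anything falls off the work surface, if the arm or the gripper's body presses on something with over 40 N, if the wrist force passes 120 N, or if a joint passes its speed limit or range.

### The arm

A 6-joint arm with a two-finger parallel gripper is mounted at the origin on a cart in front of the work surface, level with it; the furniture and walls round the work are solid. World frame = base frame: x ahead of the robot, y to its left, z up, the work surface at z = 0. Lengths are in m, angles in rad, forces in N, time in s.
With the tool pointing down it reaches from about 0.225 to 0.875 m from the base axis. Payload 3.4 kg.
Tool frame: the origin (TCP) lies midway between the tips of the shut fingers; the grasp point (between the pads) lies 19 mm behind it (manip.pinch_z is the z of the grasp point in the tool frame, in m); z points along the fingers, x is the direction in which the jaws open and shut, and the axes are right-handed (so a half turn about z gives the same grasp; the last joint's range is limited). The gripper opens to 85 mm and grips with 20 to 120 N. Pads are 22 mm wide; open, the fingers measure 114 mm over their backs; the gripper's body (76 mm by 85 mm) begins 54 mm behind the grasp point. The pads swing forward as they close: fully open they stand 13 mm farther back than shut.
Start: joints at [1.035, 0.276, 1.505, -0, 1.361, -0.121], TCP at [0.232, 0.526, 0.192] pointing down, gripper open.
Joint ranges: [-2.89, 2.89], [-0.75, 2.08], [0.22, 2.7], [-1.18, 4.32], [0.11, 2.71], [-2.7, 2.7]. Speed limits (rad/s): [2.57, 2.57, 3.14, 3.14, 3.14, 3.14].

### API

Orientations are given as a unit quaternion [w, x, y, z].
In Python, from rig import manip gives the robot as it stands. The module is installed in compiled form; this text tells all that it offers.
- The arm moves only by the tool drive_tool, never from a script. Its argument "steps" is a list of rows, each a list of 5 numbers: the shift along the tool's x, y, z in mm, then the turn about the tool's z in rad, then the gripper command: -1 is shut, 1 is fully open, values between are in proportion. A call has 1 to 5 rows; each row is the pose to reach, as a shift and turn from the pose measured when the call began, along the tool's axes at that moment; what a row does not reach only later rows make up. A row lasts 1/10 s, in which the tool goes at most 50 mm and 8.59 degrees, less where a joint would pass 70% of its speed; a pose out of reach is approached as far as the arm can. A call with a gripper value outside its range is refused whole. The fingers move at their own pace and stop on an object; "squeeze" is the grip in N (left out, the last holds). Time passes only in rows, so rows that repeat a pose let the fingers close. It gives the time, the measured TCP pose, the force and the opening at its end, in the units of the state.
- manip.get_state(): the state, without advancing time (a new reading comes with each control period).
- manip.get_image(name): name is "side" or "top" or "wrist"; returns the picture (400x640x3 uint8, blue, green, red); there is no depth.
- manip.get_calibration(name): a dict with "camera_matrix" (3x3 intrinsics, pixels), "rvec" (rotation vector, rad) and "tvec" (3), from world to camera coordinates, as OpenCV has them. Camera axes: x right, y down, z forward; pixel columns grow to the right and rows downward; lengths in m; the calibration is good to about 2 mm. The wrist camera is an equidistant fisheye: a pixel r from the principal point sees the ray r / f radians off the axis. A picture is of the moment at which its call begins: read the wrist's pose just before it. get_calibration takes no time and is no camera call; for the wrist camera it gives the pose at the moment of the call.
- manip.sign_off(): hands the job in, once; it reports no verdict.
Trained networks look in the newest picture that a camera, given by its name, has taken for a name from the list of things; names that differ only in an ending like _2 or _b are one class to them, and where a whole thing is asked for, a point or a joint stands for the part that bears it (a point fixed in the world has none). Each returns a list of dicts, best first, with "conf" (0 to 1); they miss things now and then, are a little off and sometimes report something else, mostly with a low value. They report only what shows in the picture. A call takes as long as a camera call. They do not tell look-alikes from the thing itself.
- manip.masks_of(camera, name): "pixels" (400x640 bool, what is visible of it) and "location" ([column, row] in pixels, amid what is visible of it).
The state is a dict: "clock": time; "qpos": joint angles; "qd": joint speeds; "effort": joint torques, N m; "position": TCP position; "ee_rot": TCP orientation; "contact_force": force on the tool from outside, world axes, zero at the start; "moment": the same for the moment, N m; "width": finger opening in m.
Only numpy, scipy, OpenCV 4.12 (cv2) and the standard library are available. Lean on these libraries where they do the work, as an engineer would, in place of code of your own. Each camera call takes 0.05 s, during which the arm holds its last target.

## Working session

There is one attempt and no reset: what is moved stays moved. The work goes in short steps, Python scripts to look and compute and a tool call to move; the robot and the scene stay as the last step left them, time stands still between calls to the robot, and variables do not carry over. Pictures are saved under pics/ and viewed, and the job is handed in when it is done.

Besides the shell and the picture viewer there is one more tool, called in YAML: its name, and indented under it one key for each argument. drive_tool: Moves the arm, as the interface text tells. Its arguments: {"type":"object","properties":{"steps":{"type":"array","items":{"type":"array","items":{"type":"number"}}},"squeeze":{"type":"number"}},"required":["steps"]}

```bash
mkdir -p pics; ls; python3 - <<'E'
from rig import manip
import cv2,numpy as np
print(manip.get_state(), manip.pinch_z)
for n in ["side","top","wrist"]:
    im=manip.get_image(n); cv2.imwrite(f"pics/{n}0.png",im)
    c=manip.get_calibration(n); print(n,c)
E
```

```text
pics
{'clock': 0.0, 'qpos': array([ 1.03498209e+00,  2.76624783e-01,  1.50616234e+00,  7.70677616e-07,
        1.36071002e+00, -1.21026270e-01]), 'qd': array([-0.00166922, -0.00056335, -0.00050631, -0.00134289,  0.00059913,
       -0.00036906]), 'effort': array([-1.33890262e-03, -4.16776371e+01, -2.45799816e+01, -2.56282556e-04,
        1.14843503e-02,  1.53212994e-05]), 'position': array([0.23142244, 0.52569618, 0.19061117]), 'ee_rot': array([ 4.19827285e-04,  8.37554406e-01,  5.46353100e-01, -8.54698619e-04]), 'contact_force': array([ 0.00300955, -0.63821561, -0.55357453]), 'moment': array([-0.00301826, -0.0403401 , -0.04188072]), 'width': 0.08571145607374998} -0.0187
side {'camera_matrix': array([[397.71095099,   0.        , 321.74716766],
       [  0.        , 397.71095099, 194.71409223],
       [  0.        ,   0.        ,   1.        ]]), 'rvec': array([ 2.2996461 , -0.18418658,  0.0720494 ]), 'tvec': array([-0.49131891,  0.11182978,  1.0115778 ])}
top {'camera_matrix': array([[424.73198138,   0.        , 326.85355955],
       [  0.        , 424.73198138, 193.531927  ],
       [  0.        ,   0.        ,   1.        ]]), 'rvec': array([ 2.18329714, -2.12003342,  0.19648369]), 'tvec': array([-0.03031612,  0.49756081,  1.00843131])}
wrist {'camera_matrix': array([[309.70691629,   0.        , 322.31384972],
       [  0.        , 309.70691629, 194.69431351],
       [  0.        ,   0.        ,   1.        ]]), 'rvec': array([-2.42364505, -1.58283334, -0.22451581]), 'tvec': array([-0.57473098, -0.03705967,  0.37901856])}
```

View pics/top0.png

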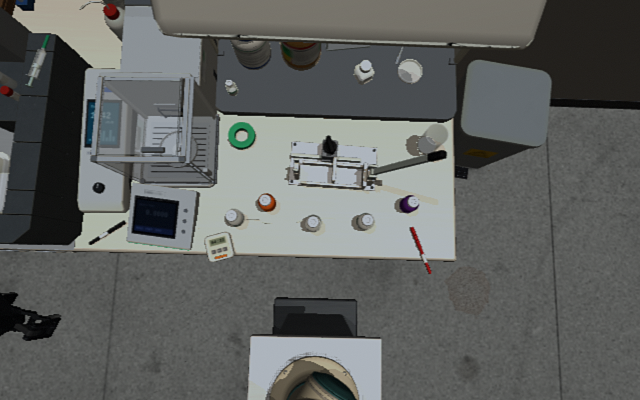

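View pics/side0.png

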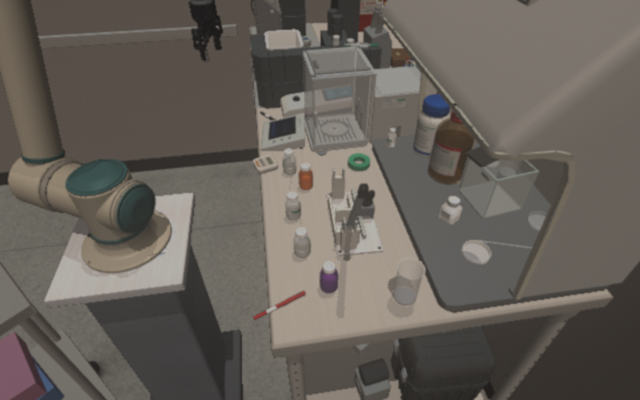

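View pics/wrist0.png

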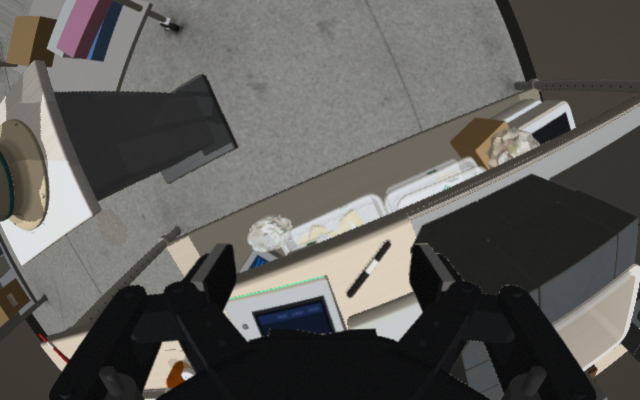

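```bash
cat > h.py <<'E'
from rig import manip
import cv2,numpy as np
from scipy.spatial.transform import Rotation as R
def cal(n):
    c=manip.get_calibration(n); return np.array(c["camera_matrix"]),np.array(c["rvec"],float),np.array(c["tvec"],float)
def proj(n,P):
    K,r,t=cal(n); P=np.atleast_2d(np.array(P,float))
    if n!="wrist": return cv2.projectPoints(P,r,t,K,None)[0][:,0]
    return cv2.fisheye.projectPoints(P[:,None],r,t,K,np.zeros(4))[0][:,0]
def ray(n,uv):
    K,r,t=cal(n); Rm=cv2.Rodrigues(r)[0]; uv=np.array(uv,float)
    d=np.array([(uv[0]-K[0,2])/K[0,0],(uv[1]-K[1,2])/K[1,1],1])
    if n=="wrist":
        a=np.hypot(d[0],d[1]); d=np.array([d[0]/a*np.sin(a),d[1]/a*np.sin(a),np.cos(a)])
    return -Rm.T@t, Rm.T@d
def onz(n,uv,z):
    o,d=ray(n,uv); return o+d*(z-o[2])/d[2]
def crop(n,im,u0,v0,u1,v1,f,name):
    c=cv2.resize(im[v0:v1,u0:u1],None,fx=f,fy=f,interpolation=cv2.INTER_CUBIC); cv2.imwrite(f"pics/{name}.png",c)
def tool():
    s=manip.get_state(); q=s["ee_rot"]; Rm=R.from_quat([q[1],q[2],q[3],q[0]]).as_matrix()
    return s,np.array(s["position"]),Rm
def goto(p,ang=None):
    """shift in tool axes mm to reach world p; ang= desired world angle of tool x (mod pi)"""
    s,pos,Rm=tool(); d=Rm.T@(np.array(p)-pos)*1000
    out=[round(float(x),1) for x in d]
    if ang is not None:
        cur=np.arctan2(Rm[1,0],Rm[0,0]); # tool z down: positive turn about tool z = negative world
        t=-(ang-cur); t=(t+np.pi/2)%np.pi-np.pi/2; out.append(round(float(t),3)); out.append(("q6",round(float(s["qpos"][5]),2)))
    return out
E
python3 - <<'E'
from h import *
for n in ["top","side"]:
    o,_=ray(n,(320,200)); print(n,"cam",o.round(3))
for nm in ["row_vial_1","carrier","clamp","bar_grip","stop","tape_roll","timer","beaker"]:
    for n in ["top","side"]:
        for m in manip.masks_of(n,nm)[:6]:
            ys,xs=np.nonzero(m["pixels"]); print(nm,n,round(m["conf"],2),np.round(m["location"],1),xs.min(),xs.max(),ys.min(),ys.max(),len(xs),onz(n,m["location"],0.04).round(3))
im=cv2.imread("pics/top0.png"); crop("top",im,270,120,460,240,4,"topc")
im=cv2.imread("pics/side0.png"); crop("side",im,260,140,440,310,4,"sidec")
E
```

```text
top cam [0.335 0.009 1.074]
side cam [ 0.385 -0.745  0.758]
row_vial_1 top 0.75 [267.3 204.2] 258 275 193 211 263 [0.467 0.129 0.04 ]
row_vial_1 top 0.72 [231.4 215.6] 225 244 209 226 269 [0.437 0.215 0.04 ]
row_vial_1 top 0.66 [314.6 222.8] 304 320 215 232 236 [0.425 0.012 0.04 ]
row_vial_1 top 0.58 [362.9 218.8] 356 373 213 230 244 [ 0.438 -0.106  0.04 ]
row_vial_1 top 0.54 [407.5 202.4] 399 419 194 212 298 [ 0.482 -0.215  0.04 ]
row_vial_1 side 0.9 [330. 280.] 320 337 261 292 492 [ 0.479 -0.236  0.04 ]
row_vial_1 side 0.72 [294.1 206.7] 286 300 191 218 338 [0.426 0.006 0.04 ]
row_vial_1 side 0.66 [307.4 175.4] 298 312 163 189 334 [0.477 0.128 0.04 ]
row_vial_1 side 0.53 [350.9 218.5] 326 382 168 254 3173 [ 0.563 -0.06   0.04 ]
carrier top 0.62 [329.8 141.6] 323 336 136 153 175 [ 0.63  -0.019  0.04 ]
carrier top 0.55 [337.2 165.9] 289 445 136 190 4345 [ 0.569 -0.04   0.04 ]
carrier side 0.62 [351.9 218.5] 326 382 168 254 3209 [ 0.565 -0.06   0.04 ]
clamp top 0.64 [332.  154.2] 321 337 137 182 436 [ 0.598 -0.026  0.04 ]
clamp top 0.5 [334.7 141.3] 323 336 135 153 187 [ 0.632 -0.032 
[... 551 characters left out ...]
] 228 254 122 148 449 [0.645 0.212 0.04 ]
tape_roll top 0.37 [432.4 138.2] 417 448 123 153 683 [ 0.649 -0.279  0.04 ]
tape_roll top 0.31 [332.5 143.5] 323 335 135 154 187 [ 0.626 -0.026  0.04 ]
tape_roll side 0.85 [357.5 160.6] 348 369 154 169 288 [0.632 0.172 0.04 ]
tape_roll side 0.24 [360.6 209.4] 335 374 190 220 427 [ 0.594 -0.032  0.04 ]
timer top 0.78 [220. 247.] 204 233 231 261 714 [0.36  0.237 0.04 ]
timer side 0.63 [264.5 163.7] 254 276 156 172 300 [0.359 0.203 0.04 ]
timer side 0.53 [294.3 205.6] 285 300 192 219 376 [0.427 0.01  0.04 ]
beaker top 0.62 [342.9 163.8] 289 445 137 190 4384 [ 0.574 -0.054  0.04 ]
beaker side 0.92 [406.1 278.6] 393 425 257 305 1187 [ 0.643 -0.259  0.04 ]
```

View pics/topc.png

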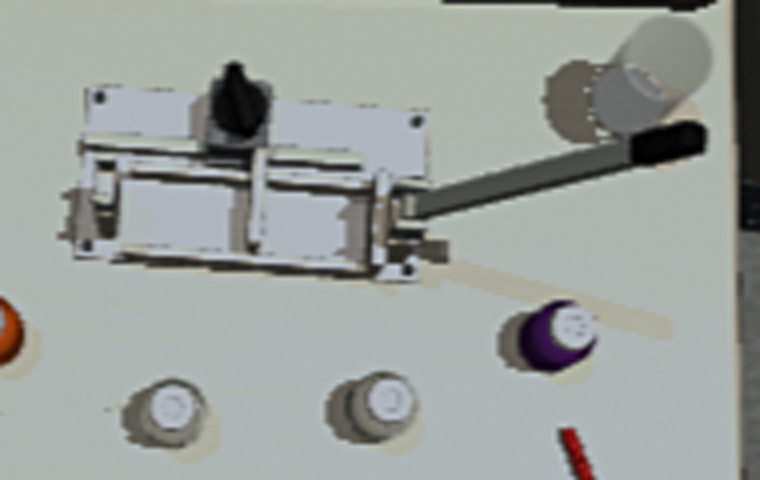

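View pics/sidec.png

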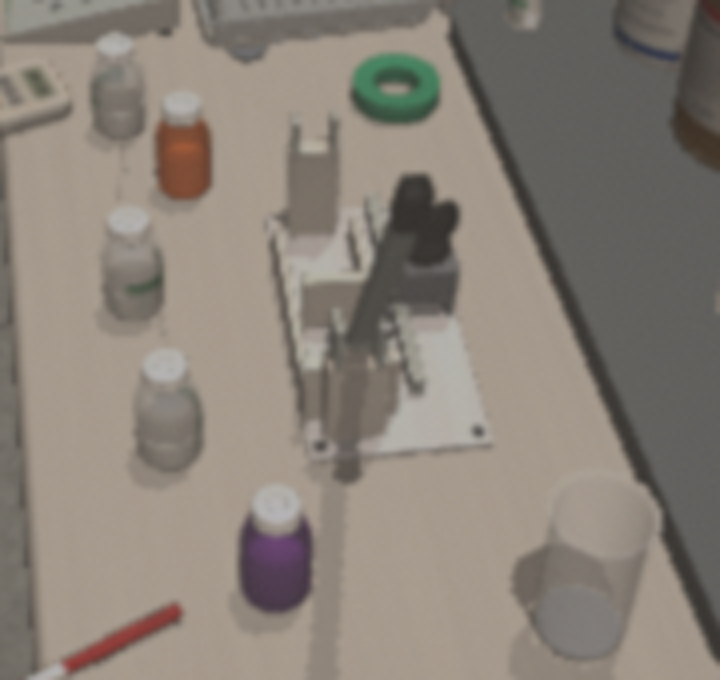

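```bash
cat >> h.py <<'E'
def C2W(c,P):
    P=np.atleast_2d(np.array(P,float))/1000; cs,sn=np.cos(c[2]),np.sin(c[2])
    return np.c_[c[0]+cs*P[:,0]-sn*P[:,1],c[1]+sn*P[:,0]+cs*P[:,1],P[:,2]]
def box(x0,x1,y0,y1,z0,z1):
    v=[(x,y,z) for z in(z0,z1) for x,y in((x0,y0),(x1,y0),(x1,y1),(x0,y1))]
    e=[(0,1),(1,2),(2,3),(3,0),(4,5),(5,6),(6,7),(7,4),(0,4),(1,5),(2,6),(3,7)]
    return v,e
def overlay(n,im,c,s,clamp=1.3,bar=2.0,u0=0,v0=0,f=1):
    ys=-15+s*1000 # stop face y in carrier mm
    B=[(box(-29.5,-23.5,-75,78,6,30),(0,255,0)),(box(23.5,29.5,-75,78,6,30),(0,255,0)),(box(-20.5,20.5,ys,ys+8,10,51),(0,0,255)),
       (box(38,82,ys,ys+38,6,52),(255,0,0)),(box(-15,-10,83,95,60,108),(255,0,255)),(box(10,15,83,95,60,108),(255,0,255))]
    for (v,e),col in B:
        p=(proj(n,C2W(c,v))-[u0,v0]+0.5)*f
        for a,b in e: cv2.line(im,tuple(int(x) for x in p[a]),tuple(int(x) for x in p[b]),col,1)
    for l in ([[62+22*np.sin(-0+clamp)*k,ys+19+22*np.cos(clamp)*k,87] for k in(-1,1)],
              [[0,-95+r*np.cos(bar),90+r*np.sin(bar)] for r in(0,235)],[[-23.5,-75,56],[23.5,-75,56]]):
        p=(proj(n,C2W(c,l))-[u0,v0]+0.5)*f
        cv2.line(im,tuple(int(x) for x in p[0]),tuple(int(x) for x in p[1]),(0,255,255),1)
    return im
E
python3 - <<'E'
from h import *
for uv in [(233.5,216),(313.25,222),(367.5,219.75)]: print(onz("top",uv,0.075).round(4))
g=lambda a,b:(270+a/4-.4,120+b/4-.4)
for nm,p,z in [("scTL",g(98,97),.006),("scTR",g(417,121),.006),("scBR",g(407,270),.006),("scBL",g(86,245),.006),("wall l",g(110,252),.03),("wall r",g(372,270),.03),("knob",g(238,95),.087),("stop lo",g(256,245),.051),("stop hi",g(260,152),.051)]:
    print(nm,onz("top",p,z).round(4))
E
```

```text
[0.4323 0.2028 0.075 ]
[0.4238 0.0154 0.075 ]
[ 0.4329 -0.1127  0.075 ]
scTL [0.6309 0.0718 0.006 ]
scTR [ 0.6221 -0.1354  0.006 ]
scBR [ 0.5238 -0.1299  0.006 ]
scBL [0.5334 0.0757 0.006 ]
wall l [0.5249 0.059  0.03  ]
wall r [ 0.5188 -0.1048  0.03  ]
knob [ 0.6126 -0.0166  0.087 ]
stop lo [ 0.5284 -0.0311  0.051 ]
stop hi [ 0.5869 -0.0321  0.051 ]
```

```bash
python3 - <<'E'
from h import *
c=(0.551,-0.025,-0.043); s=0.012
for n,(u0,v0,u1,v1) in {"top":(270,120,390,200),"side":(310,150,400,265)}.items():
    im=cv2.imread(f"pics/{n}0.png"); f=6 if n=="top" else 5
    a=cv2.resize(im[v0:v1,u0:u1],None,fx=f,fy=f,interpolation=cv2.INTER_CUBIC)
    cv2.imwrite(f"pics/ov_{n}.png",overlay(n,a,c,s,u0=u0,v0=v0,f=f))
E
```

```text
(no output)
```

View pics/ov_top.png

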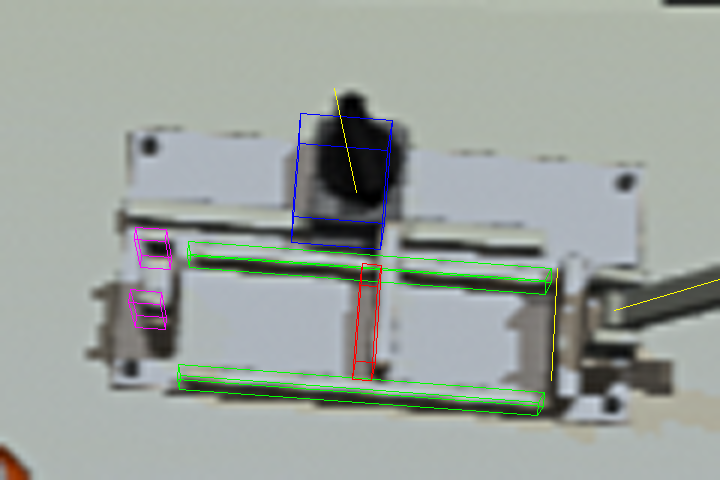

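View pics/ov_side.png

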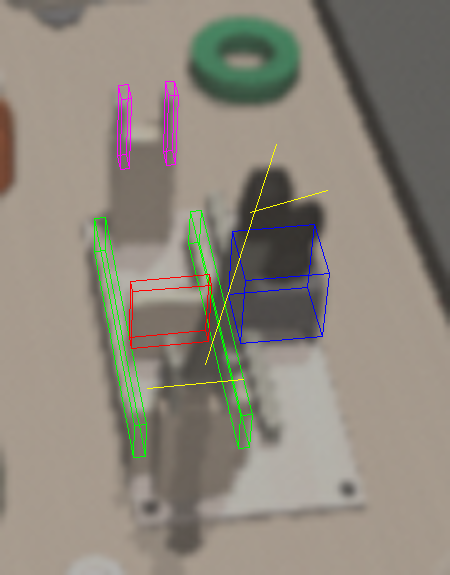

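```bash
python3 - <<'E'
from h import *
s,p,Rm=tool(); o,d=ray("wrist",(322.3,194.7)); print("cam in tool mm",(Rm.T@(o-p)*1000).round(1),"axis tool",(Rm.T@d).round(3)); print(Rm.round(3))
c=(0.5520,-0.029,-0.043); st=0.008
for n,(u0,v0,u1,v1) in {"top":(270,120,390,200),"side":(310,150,400,265)}.items():
    im=cv2.imread(f"pics/{n}0.png"); f=6 if n=="top" else 5
    a=cv2.resize(im[v0:v1,u0:u1],None,fx=f,fy=f,interpolation=cv2.INTER_CUBIC)
    cv2.imwrite(f"pics/ov_{n}1.png",overlay(n,a,c,st,u0=u0,v0=v0,f=f))
print(goto((0.54,0.03,0.25),c[2]-1.3+np.pi)) 
E
```

```text
cam in tool mm [   0.4  -71.1 -182.6] axis tool [0.   0.28 0.96]
[[ 0.403  0.915  0.   ]
 [ 0.915 -0.403  0.   ]
 [ 0.     0.    -1.   ]]
[-329.9, 482.1, -58.5, -0.643, ('q6', -0.12)]
```

View pics/ov_top1.png

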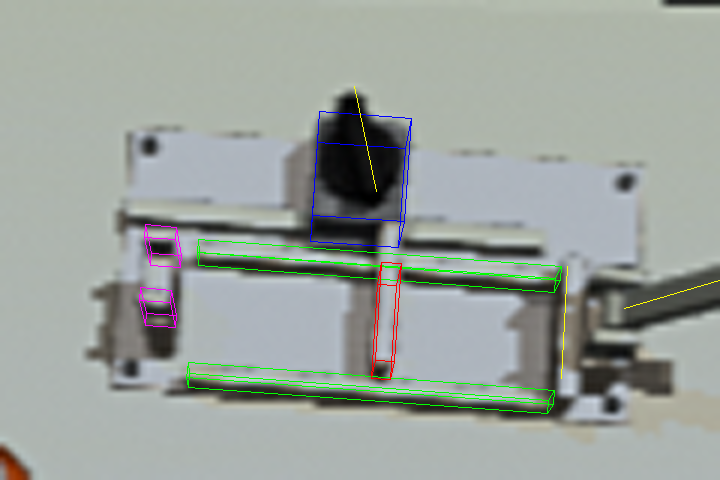

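View pics/ov_side1.png

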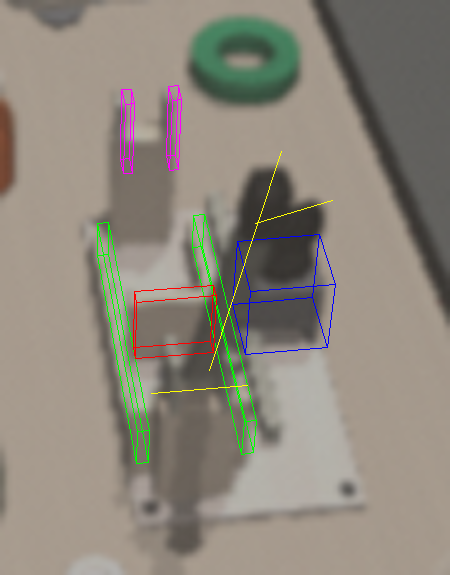

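```bash
python3 - <<'E'
from h import *
print(goto((0.33,0.32,0.27),-0.043),goto((0.36,0.2,0.27),-0.043)) 
E
```

```text
[-149.2, 173.0, -78.5, 1.199, ('q6', -0.12)] [-246.9, 248.9, -78.5, 1.199, ('q6', -0.12)]
```

drive_tool:
  steps:
    - [-30,35,-25,0.15,1]
    - [-60,70,-50,0.3,1]
    - [-90,105,-78,0.45,1]
    - [-120,140,-78,0.6,1]
    - [-149,173,-78,0.75,1]

```text
clock: 1.45
position: [0.3312, 0.319, 0.2712]
ee_rot: [-0.001, 0.98, 0.199, 0.002]
contact_force: [1.6, -0.3, -0.5]
width: 0.0855
```

```bash
python3 - <<'E'
from h import *
print(goto((0.36,0.2,0.27),-0.043),goto((0.54,0.04,0.27),-0.043),tool()[1]) 
E
```

```text
[-19.9, 120.8, 1.0, 0.444, ('q6', 0.21)] [83.4, 338.4, 1.3, 0.444, ('q6', 0.21)] [0.33122851 0.31904211 0.27115816]
```

drive_tool:
  steps:
    - [-8,48,0,0.15,1]
    - [-16,97,0,0.3,1]
    - [0,150,0,0.44,1]
    - [17,195,0,0.44,1]
    - [35,240,0,0.44,1]

```text
clock: 1.95
position: [0.4565, 0.1112, 0.2717]
ee_rot: [-0.001, 1.0, -0.02, 0.002]
contact_force: [0.2, 0.4, 0.4]
width: 0.0852
```

```bash
python3 - <<'E'
from h import *
print(goto((0.53,0.05,0.25),-0.043),tool()[1]) 
E
```

```text
[75.8, 58.3, 22.0, 0.003, ('q6', 0.13)] [0.4565165  0.11123988 0.27174777]
```

drive_tool:
  steps:
    - [38,29,11,0,1]
    - [76,58,22,0,1]
    - [76,58,22,0,1]

```text
clock: 2.25
position: [0.5339, 0.046, 0.2474]
ee_rot: [-0.0, 1.0, -0.023, 0.002]
contact_force: [-0.8, 0.6, -0.3]
width: 0.0851
```

```bash
python3 - <<'E'
from h import *
im=manip.get_image("wrist"); cv2.imwrite("pics/w1.png",im)
c=(0.550,-0.029,-0.043)
cv2.imwrite("pics/w1o.png",overlay("wrist",im.copy(),c,0.009))
E
```

```text
(no output)
```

View pics/w1.png

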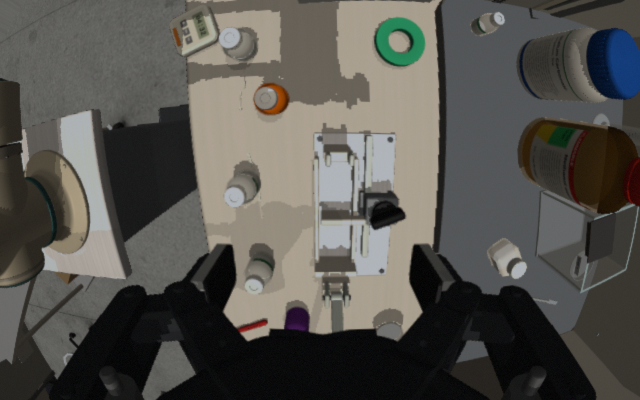

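View pics/w1o.png

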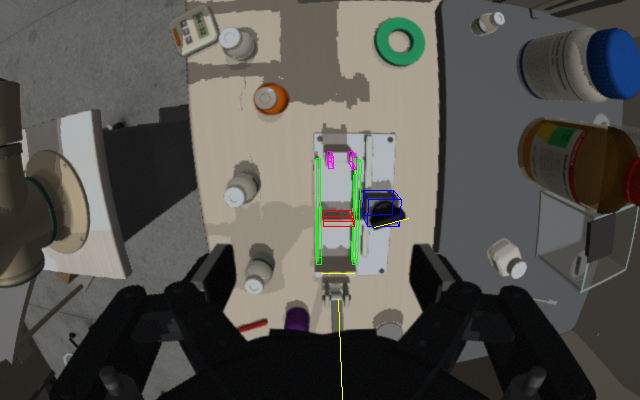

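```bash
cat >> h.py <<'E'
def ovz(n,im,c,s,u0,v0,u1,v1,f,name,**k):
    a=cv2.resize(im[v0:v1,u0:u1],None,fx=f,fy=f,interpolation=cv2.INTER_CUBIC); b=a.copy()
    overlay(n,b,c,s,u0=u0,v0=v0,f=f,**k); cv2.imwrite(f"pics/{name}.png",np.hstack([a,b]) if a.shape[1]<=400 else b)
E
python3 - <<'E'
from h import *
ovz("wrist",cv2.imread("pics/w1.png"),(0.550,-0.029,-0.043),0.009,305,120,415,290,3.4,"w1z")
E
```

```text
(no output)
```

View pics/w1z.png

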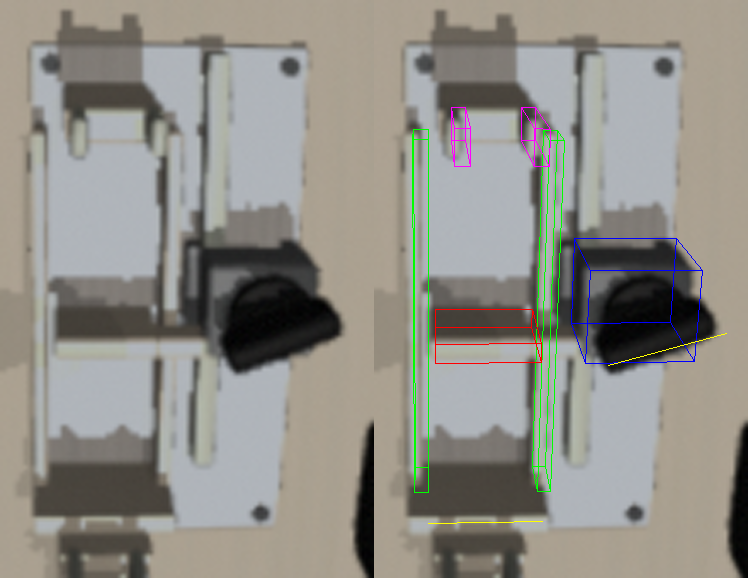

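```bash
python3 - <<'E'
from h import *
g=lambda a,b:(305+a/3.4-.35,120+b/3.4-.35)
print("knob",onz("wrist",g(282,343),.087))
for nm,p,z in [("TL",g(51,64),.006),("TR",g(290,67),.006),("BR",g(260,513),.006),("wallTL",g(39,130),.03),("wallBL",g(42,480),.03),("stopfaceL",g(57,344),.051),("stopfaceR",g(205,338),.051),("endwall",g(100,518),.056),("prongL",g(78,122),.108),("prongR",g(158,124),.108)]:
    print(nm,onz("wrist",p,z).round(4))
print(C2W((0.5485,-0.029,-0.043),[62,-15+9+19,77]))
E
```

```text
knob [ 0.60826103 -0.01604499  0.087     ]
TL [0.53   0.0768 0.006 ]
TR [0.6278 0.0726 0.006 ]
BR [ 0.6184 -0.1333  0.006 ]
wallTL [0.5244 0.0538 0.03  ]
wallBL [ 0.5183 -0.0967  0.03  ]
stopfaceL [ 0.5279 -0.0262  0.051 ]
stopfaceR [ 0.5853 -0.0265  0.051 ]
endwall [ 0.5422 -0.1016  0.056 ]
prongL [0.5386 0.0685 0.108 ]
prongR [0.5634 0.0669 0.108 ]
[[ 0.61100152 -0.0186772   0.077     ]]
```

```bash
python3 - <<'E'
from h import *
for z in (.3,.4,.5,.6,.7): print(z,onz("top",(320,42),z).round(3), onz("side",(525,290),z).round(3),onz("side",(390,5),z).round(3))
print(goto((0.609,-0.017,0.17),-1.343))
E
```

```text
0.3 [0.756 0.012 0.3  ] [ 0.702 -0.478  0.3  ] [0.865 0.727 0.3  ]
0.4 [0.702 0.012 0.4  ] [ 0.633 -0.537  0.4  ] [0.76  0.406 0.4  ]
0.5 [0.647 0.011 0.5  ] [ 0.564 -0.595  0.5  ] [0.655 0.084 0.5  ]
0.6 [0.593 0.011 0.6  ] [ 0.494 -0.653  0.6  ] [ 0.551 -0.237  0.6  ]
0.7 [0.538 0.011 0.7  ] [ 0.425 -0.711  0.7  ] [ 0.446 -0.558  0.7  ]
[80.1, 62.0, 78.2, 1.299, ('q6', 0.0)]
```

```bash
python3 - <<'E'
from h import *
o1,d1=ray("top",(525,44));o2,d2=ray("side",(525,290))
A=np.c_[d1,-d2]; t=np.linalg.lstsq(A,o2-o1,rcond=None)[0]; print(o1+d1*t[0],o2+d2*t[1])
E
```

```text
[ 0.80732166 -0.42911171  0.23216664] [ 0.76657388 -0.42427961  0.20677896]
```

drive_tool:
  steps:
    - [10,10,20,0.15,1]
    - [20,25,45,0.3,1]
    - [40,40,78,0.45,1]
    - [60,50,78,0.6,1]
    - [80,62,78,0.75,1]

```text
clock: 2.8
position: [0.6079, -0.016, 0.1695]
ee_rot: [-0.001, 0.922, -0.387, -0.001]
contact_force: [-0.1, 0.4, -0.2]
width: 0.0853
```

```bash
python3 - <<'E'
from h import *
print(tool()[0]["qpos"].round(2));print(goto((0.609,-0.017,0.15),-1.343))
E
```

```text
[-0.14  0.34  1.47  0.    1.34  0.65]
[1.6, -0.1, 19.5, 0.548, ('q6', 0.65)]
```

drive_tool:
  steps:
    - [0,0,10,0.15,1]
    - [1,0,20,0.3,1]
    - [2,0,20,0.45,1]
    - [2,0,20,0.55,1]
    - [2,0,20,0.55,1]

```text
clock: 3.3
position: [0.6086, -0.0161, 0.15]
ee_rot: [-0.001, 0.783, -0.622, -0.001]
contact_force: [-0.1, 0.1, 0.2]
width: 0.0851
```

```bash
python3 - <<'E'
from h import *
im=manip.get_image("wrist"); cv2.imwrite("pics/w2.png",im)
ovz("wrist",im,(0.5485,-0.029,-0.043),0.009,200,100,440,290,3.2,"w2z")
crop("wrist",im,200,100,440,290,3.2,"w2c")
E
```

```text
(no output)
```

View pics/w2c.png

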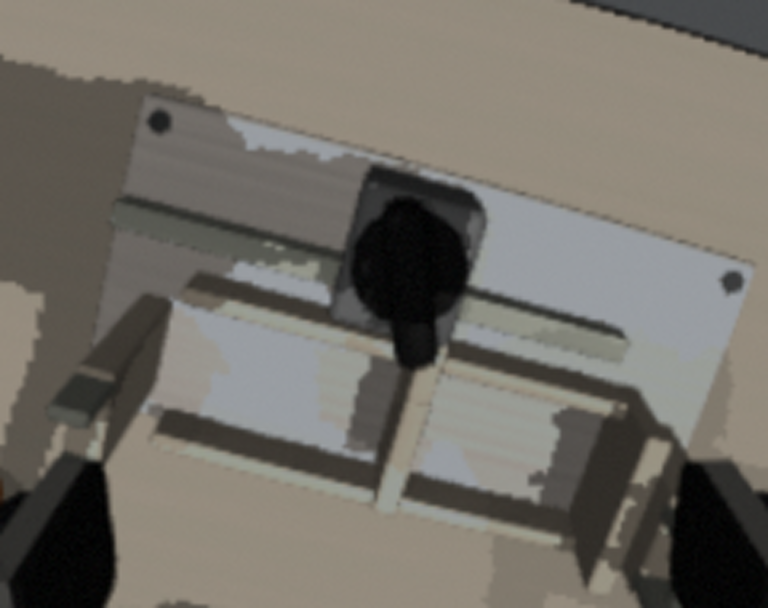

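View pics/w2z.png

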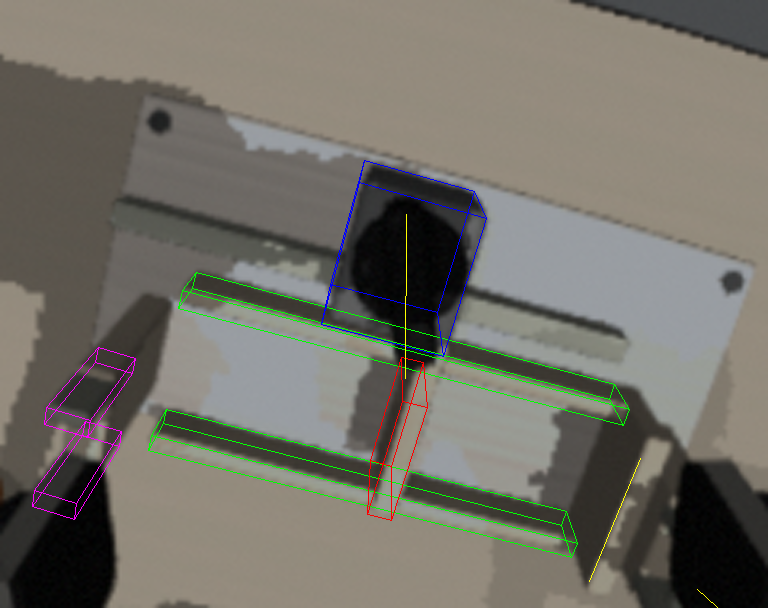

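```bash
python3 - <<'E'
from h import *
g=lambda a,b:(200+a/3.2-.35,100+b/3.2-.35)
print(onz("wrist",g(412,283),.087), C2W((0.5505,-0.029,-0.043),[62,-15+6+19,77]))
print(goto((0.6125,-0.0195,0.061),-1.343))
E
```

```text
[ 0.61518247 -0.01948878  0.087     ] [[ 0.61287256 -0.02167442  0.077     ]]
[4.3, -2.8, 89.1, 0.001, ('q6', 1.2)]
```

drive_tool:
  steps:
    - [4,-3,40,0,0.2]
    - [4,-3,70,0,0]
    - [4,-3,85,0,-0.2]
    - [4,-3,88,0,-0.3]
    - [4,-3,88,0,-0.3]
  squeeze: 40

```text
clock: 3.85
position: [0.6125, -0.0187, 0.0622]
ee_rot: [-0.001, 0.784, -0.621, -0.001]
contact_force: [-0.1, 1.0, 0.1]
width: 0.0301
```

drive_tool:
  steps:
    - [0,0,0,0,-1]
    - [0,0,0,0,-1]
    - [0,0,0,0,-1]
    - [0,0,0,0,-1]
    - [0,0,0,0,-1]

```text
clock: 4.35
position: [0.6126, -0.0188, 0.0626]
ee_rot: [-0.002, 0.784, -0.621, -0.001]
contact_force: [0.3, 0.1, -0.1]
width: 0.0004
```

```bash
python3 - <<'E'
from h import *
s=tool()[0]; print(s["contact_force"],s["width"],s["qpos"].round(2))
im=manip.get_image("wrist"); cv2.imwrite("pics/w3.png",im)
E
```

```text
[ 0.32098734  0.11635534 -0.06871455] 0.00043409852580330975 [-0.15  0.43  1.61  0.    1.1   1.19]
```

View pics/w3.png

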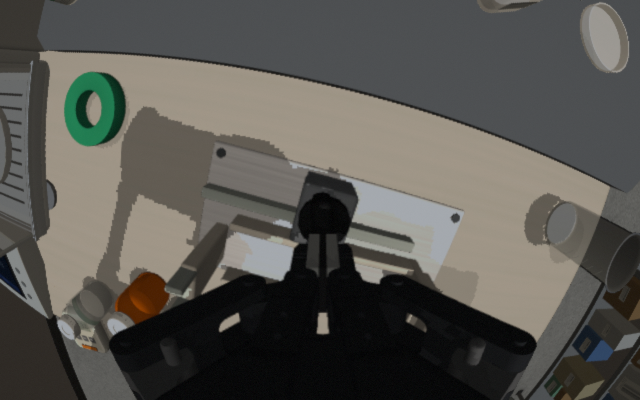

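```bash
python3 - <<'E'
from h import *
s,p,Rm=tool(); print(proj("wrist",[p,p+Rm@[0,0,-.0187],[p[0],p[1],0.09]]))
im=cv2.imread("pics/w3.png"); crop("wrist",im,250,130,400,280,4,"w3c")
ovz("wrist",im,(0.5505,-0.029,-0.043),0.006,250,130,400,280,4,"w3z")
im=manip.get_image("side"); crop("side",im,310,120,430,260,5,"s3")
im=manip.get_image("top"); crop("top",im,270,100,400,200,5,"t3")
E
```

```text
[[322.61469201 222.30747316]
 [322.65329371 234.09179465]
 [322.4923392  240.47433199]]
```

View pics/w3z.png

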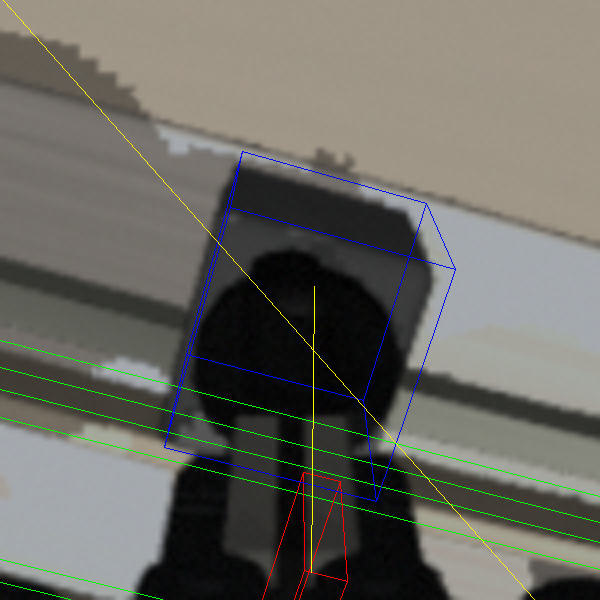

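View pics/s3.png

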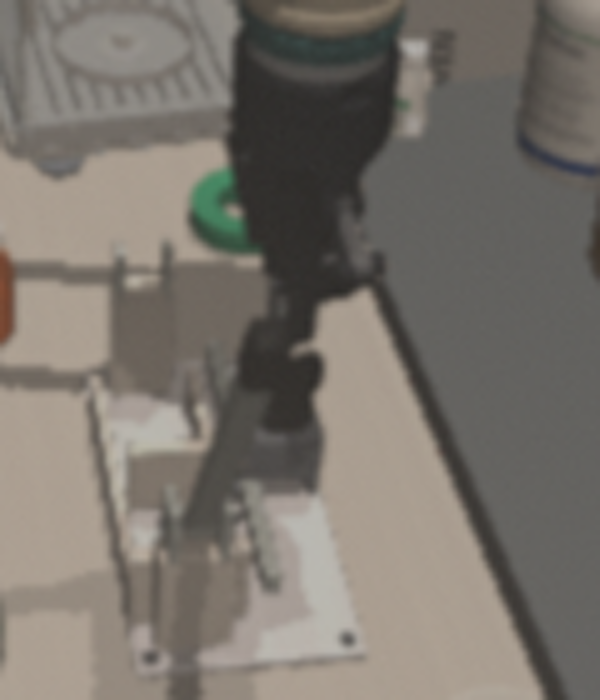

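View pics/t3.png

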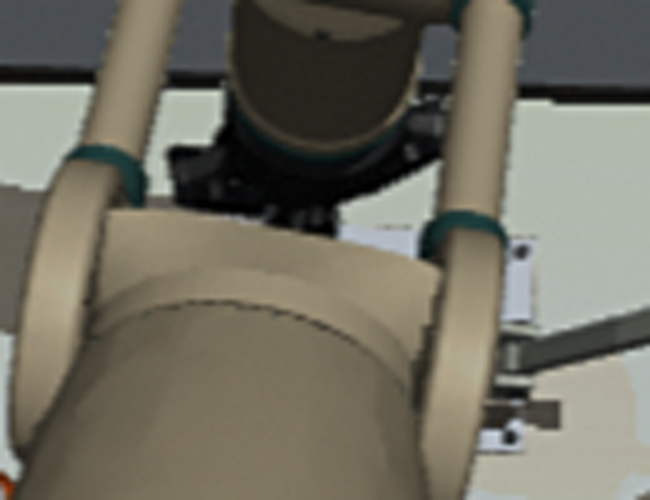

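```bash
python3 - <<'E'
from h import *
s,p,Rm=tool(); print((proj("side",[p,p+Rm@[0,0,-.0187],p+Rm@[0,0,-.07]])-[310,120])*5)
c=(0.5505,-0.029,-0.043)
print((proj("side",C2W(c,[[62,10,87],[62,10,63],[62,10,52]]))-[310,120])*5)
im=manip.get_image("side"); ovz("side",im,c,0.006,310,120,430,260,5,"s3z")
E
```

```text
[[284.22082829 394.53290984]
 [286.80283485 367.61532349]
 [294.22786395 290.20891209]]
[[289.74236482 362.33291619]
 [286.43217007 397.16270922]
 [284.949612   412.76215119]]
```

View pics/s3z.png

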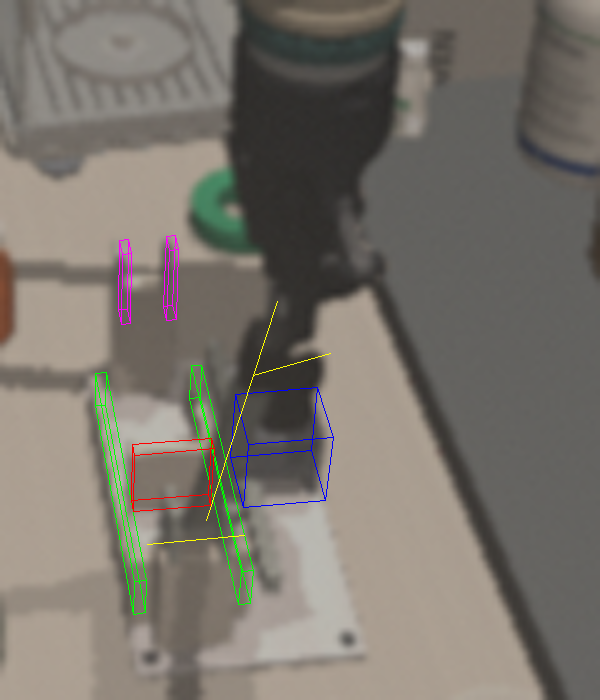

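```bash
python3 - <<'E'
from h import *
im=cv2.imread("pics/w3.png"); a=im[170:270,270:380].astype(float); a=np.clip((a/90)**0.5*255,0,255).astype(np.uint8)
b=manip.get_image("side")[175:225,345:385].astype(float); b=np.clip((b/110)**0.6*255,0,255).astype(np.uint8)
a=cv2.resize(a,None,fx=4,fy=4,interpolation=cv2.INTER_CUBIC); b=cv2.resize(b,None,fx=8,fy=8,interpolation=cv2.INTER_CUBIC)
cv2.imwrite("pics/enh.png",np.hstack([a,b]))
E
```

```text
(no output)
```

View pics/enh.png

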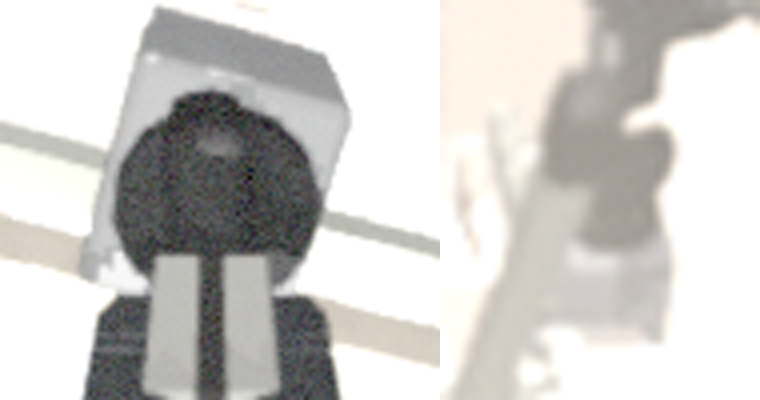

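```bash
python3 - <<'E'
from h import *
print(onz("wrist",(270+205/4,170+93/4),.087),"disc far",onz("wrist",(270+215/4,170+105/4),.06),onz("wrist",(270+115/4,170+200/4),.06),onz("wrist",(270+320/4,170+205/4),.06))
print("block",[onz("wrist",(270+u/4,170+v/4),.052).round(4) for u,v in((145,55),(348,118),(85,275))])
E
```

```text
[ 0.63776065 -0.01212003  0.087     ] disc far [ 0.62868514 -0.01566012  0.06      ] [ 0.60958659 -0.00376273  0.06      ] [ 0.61630828 -0.03587832  0.06      ]
block [array([ 0.6319, -0.0033,  0.052 ]), array([ 0.6292, -0.0379,  0.052 ]), array([ 0.5918, -0.0016,  0.052 ])]
```

```bash
python3 - <<'E'
from h import *
s,p,Rm=tool()
for q in [(0,0,0),(0,-11,0),(0,11,0),(42.5,0,-13),(42.5,-11,-13),(57,-11,-13),(42.5,11,-13),(57,0,-13)]:
    print(q,proj("wrist",[p+Rm@(np.array(q)/1000)]).round(1))
E
python3 - <<'E'
import cv2
im=cv2.imread("pics/w1.png"); cv2.imwrite("pics/w1f.png",cv2.resize(im[230:330,170:480],None,fx=2.5,fy=2.5))
E
```

```text
(0, 0, 0) [[322.6 222.3]]
(0, -11, 0) [[322.6 205.8]]
(0, 11, 0) [[322.6 238.1]]
(42.5, 0, -13) [[393.1 229.7]]
(42.5, -11, -13) [[394.5 212.5]]
(57, -11, -13) [[417.6 212.3]]
(42.5, 11, -13) [[391.6 246.1]]
(57, 0, -13) [[415.8 229.2]]
```

View pics/w1f.png

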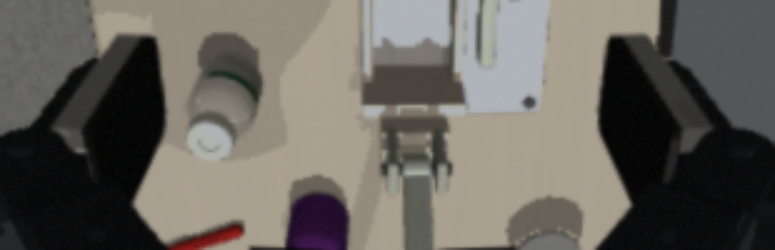

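drive_tool:
  steps:
    - [0,0,0,0,0]
    - [0,0,0,0,0]
    - [0,0,0,0,0]

```text
clock: 4.9
position: [0.6125, -0.0188, 0.0622]
ee_rot: [-0.001, 0.784, -0.621, -0.001]
contact_force: [0.0, 0.0, -0.3]
width: 0.0421
```

```bash
python3 - <<'E'
from h import *
im=manip.get_image("wrist"); cv2.imwrite("pics/w4.png",im); a=im[170:300,240:400].astype(float); a=np.clip((a/90)**0.5*255,0,255).astype(np.uint8)
cv2.imwrite("pics/enh2.png",cv2.resize(a,None,fx=4.5,fy=4.5,interpolation=cv2.INTER_CUBIC))
E
```

```text
(no output)
```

View pics/enh2.png

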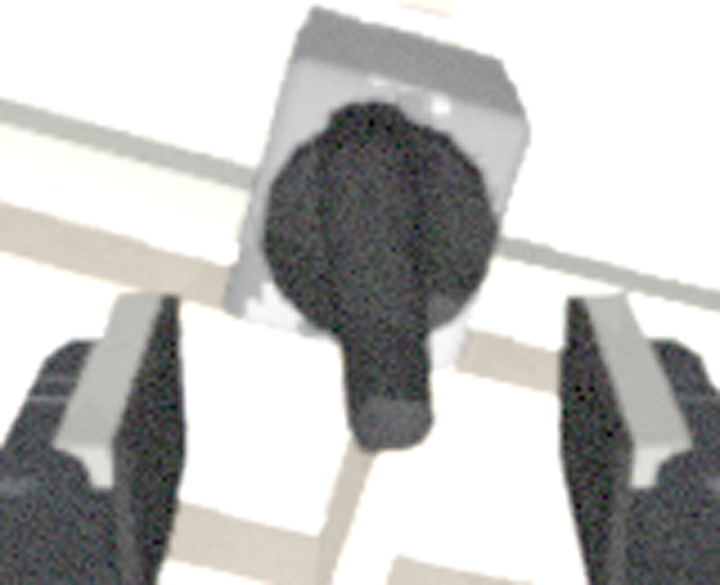

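drive_tool:
  steps:
    - [1,2,4,0,0]
    - [1,2,7,0,0]
    - [1,2,7,0,0]

```text
clock: 5.25
position: [0.61, -0.0201, 0.0544]
ee_rot: [-0.001, 0.784, -0.621, -0.002]
contact_force: [0.1, -0.2, -0.3]
width: 0.0429
```

drive_tool:
  steps:
    - [0,0,2,0,0]
    - [0,0,4,0,0]
    - [0,0,6,0,0]
    - [0,0,6,0,0]

```text
clock: 5.65
position: [0.6098, -0.0201, 0.048]
ee_rot: [-0.001, 0.784, -0.621, -0.002]
contact_force: [0.3, 0.1, 0.1]
width: 0.0426
```

drive_tool:
  steps:
    - [0,0,-2,0,-0.5]
    - [0,0,-2,0,-0.7]
    - [0,0,-2,0,-1]
    - [0,0,-2,0,-1]
    - [0,0,-2,0,-1]
  squeeze: 40

```text
clock: 6.15
position: [0.6098, -0.0201, 0.0501]
ee_rot: [-0.001, 0.784, -0.621, -0.002]
contact_force: [-0.0, -0.9, 0.4]
width: 0.0002
```

```bash
python3 - <<'E'
from h import *
im=manip.get_image("wrist"); cv2.imwrite("pics/w5.png",im); a=im[170:300,240:400].astype(float); a=np.clip((a/90)**0.5*255,0,255).astype(np.uint8)
b=manip.get_image("side")[160:230,340:390].astype(float); b=np.clip((b/110)**0.6*255,0,255).astype(np.uint8)
a=cv2.resize(a,None,fx=3,fy=3,interpolation=cv2.INTER_CUBIC); b=cv2.resize(b,(280,390),interpolation=cv2.INTER_CUBIC)
cv2.imwrite("pics/enh3.png",np.hstack([a,b]))
E
```

```text
(no output)
```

View pics/enh3.png

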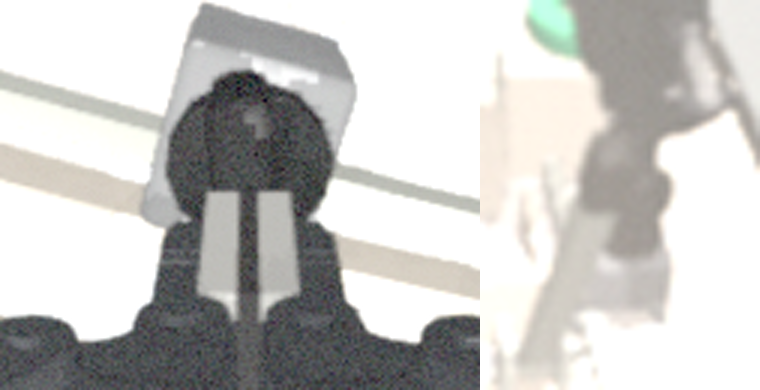

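drive_tool:
  steps:
    - [0,0,0,0,-0.3]
    - [0,0,0,0,-0.3]
    - [0,0,7,0,-0.3]
    - [0,0,14,0,-0.3]
    - [0,0,20,0,-0.3]

```text
clock: 6.75
position: [0.6092, -0.0199, 0.029]
ee_rot: [-0.001, 0.784, -0.621, -0.003]
contact_force: [0.2, -0.1, -0.2]
width: 0.0301
```

drive_tool:
  steps:
    - [0,0,0,0,-0.6]
    - [0,0,0,0,-1]
    - [0,0,0,0,-1]
    - [0,0,0,0,-1]

```text
clock: 7.15
position: [0.6084, -0.0201, 0.028]
ee_rot: [0.0, 0.784, -0.621, -0.004]
contact_force: [1.0, -0.7, -8.5]
width: 0.0109
```

```bash
cat >> h.py <<'E'
def enh(n,u0,v0,u1,v1,f,name,g=90):
    a=manip.get_image(n)[v0:v1,u0:u1].astype(float); a=np.clip((a/g)**0.5*255,0,255).astype(np.uint8)
    cv2.imwrite(f"pics/{name}.png",cv2.resize(a,None,fx=f,fy=f,interpolation=cv2.INTER_CUBIC))
E
python3 - <<'E'
from h import *
enh("wrist",240,150,400,290,4.5,"e5"); s=tool()[0]; print(s["contact_force"],s["moment"],s["width"],s["position"])
E
```

```text
[ 0.37676315 -1.75406279 -9.57159961] [-0.33948526 -0.03673207  0.14219673] 0.0111047567138417 [ 0.60841081 -0.02010689  0.02807721]
```

View pics/e5.png

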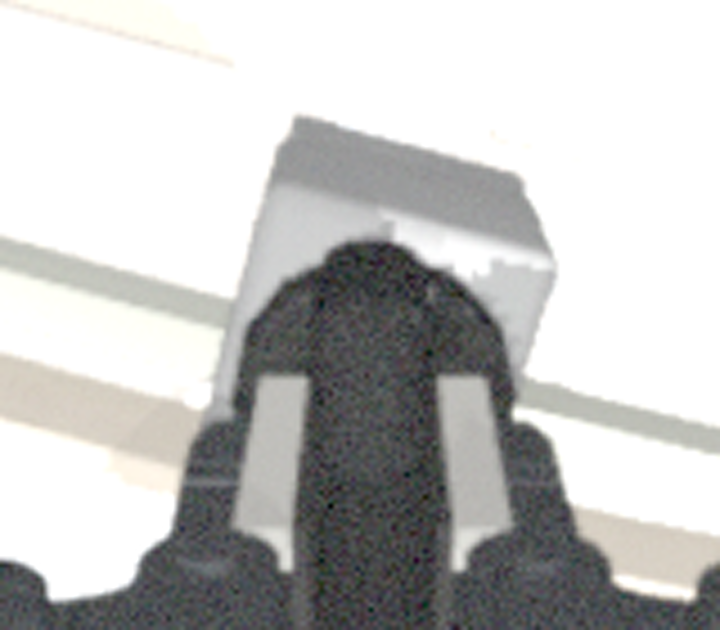

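drive_tool:
  steps:
    - [0,0,0,0,-0.4]
    - [0,0,4,0,-0.4]
    - [0,0,7,0,-0.4]
    - [0,0,7,0,-0.6]
    - [0,0,7,0,-1]

```text
clock: 7.7
position: [0.6098, -0.0194, 0.0236]
ee_rot: [-0.001, 0.784, -0.621, -0.002]
contact_force: [-1.4, 1.9, 9.8]
width: 0.0111
```

drive_tool:
  steps:
    - [0,0,0,0,-1]
    - [0,0,0,0,-1]
    - [0,0,0,0,-1]

```text
clock: 8.0
position: [0.6098, -0.0192, 0.0236]
ee_rot: [-0.001, 0.784, -0.621, -0.002]
contact_force: [-0.8, 1.4, 0.4]
width: 0.0113
```

```bash
python3 - <<'E'
from h import *
enh("wrist",240,150,400,290,4.5,"e6"); s=tool()[0]; print(s["contact_force"],s["moment"],s["width"],s["position"])
enh("side",320,140,400,230,5,"e6s",130)
E
```

```text
[-1.00361934  0.65912932  0.82101068] [-0.05793591 -0.01190653  0.06079436] 0.01139451775330752 [ 0.60972437 -0.01923063  0.02366188]
```

View pics/e6.png

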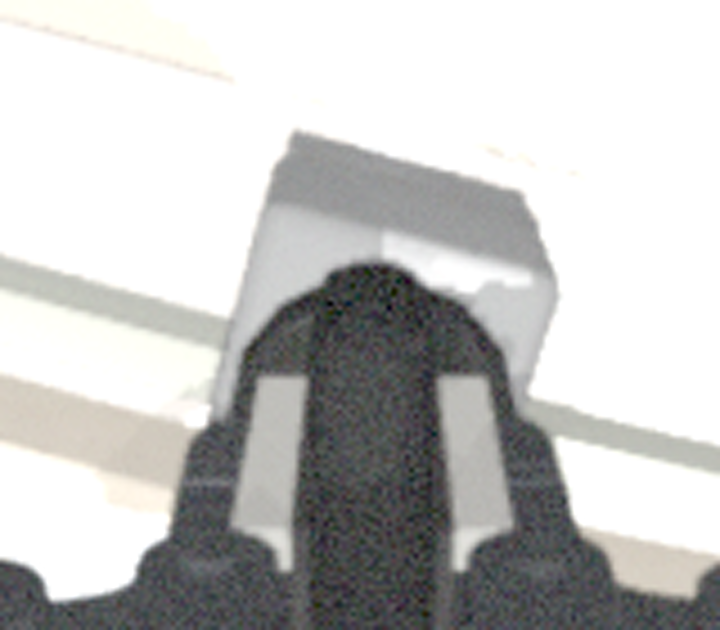

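View pics/e6s.png

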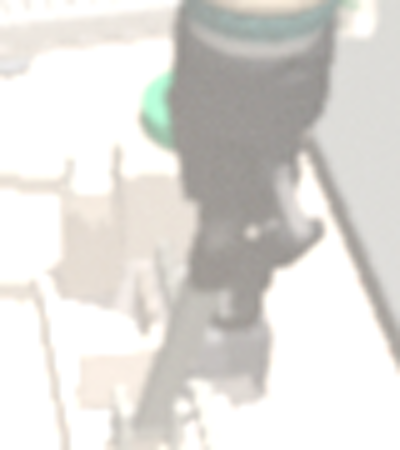

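drive_tool:
  steps:
    - [0,0,0,-0.13,-1]
    - [0,0,0,-0.26,-1]
    - [0,0,0,-0.39,-1]
    - [0,0,0,-0.52,-1]
    - [0,0,0,-0.65,-1]

```text
clock: 8.6
position: [0.6106, -0.0189, 0.0237]
ee_rot: [-0.003, 0.942, -0.336, -0.001]
contact_force: [0.4, 0.8, -2.2]
width: 0.0112
```

drive_tool:
  steps:
    - [0,0,0,-0.13,-1]
    - [0,0,0,-0.26,-1]
    - [0,0,0,-0.39,-1]
    - [0,0,0,-0.52,-1]
    - [0,0,0,-0.64,-1]

```text
clock: 9.1
position: [0.6119, -0.0194, 0.0237]
ee_rot: [-0.003, 1.0, -0.021, 0.001]
contact_force: [1.9, -0.1, -2.5]
width: 0.0117
```

```bash
python3 - <<'E'
from h import *
enh("wrist",240,100,450,290,3.5,"e7",160); s=tool()[0]; print(s["contact_force"],s["moment"],s["width"],s["position"],goto((.6,0,.0236),-0.043))
E
```

```text
[ 1.34282718 -0.7078235  -3.17190374] [-0.43270054 -0.35112253 -0.10809385] 0.011046246046500261 [ 0.61190722 -0.01937843  0.02371292] [-12.6, -18.9, 0.2, 0.004, ('q6', -0.11)]
```

View pics/e7.png

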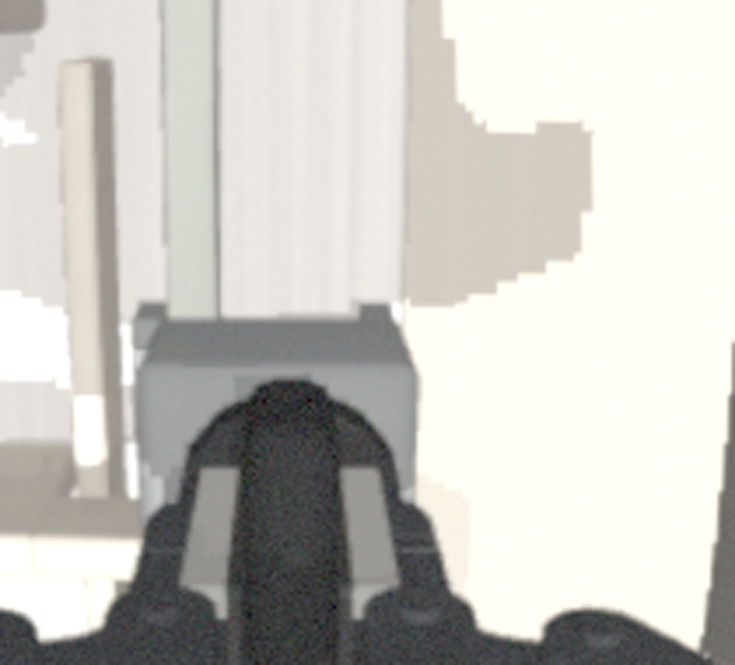

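drive_tool:
  steps:
    - [0,-15,0,0,-1]
    - [0,-30,0,0,-1]
    - [0,-45,0,0,-1]
    - [0,-60,0,0,-1]
    - [0,-70,0,0,-1]

```text
clock: 9.65
position: [0.6152, 0.0527, 0.0238]
ee_rot: [-0.003, 1.0, -0.019, 0.001]
contact_force: [2.8, -1.0, -6.5]
width: 0.0113
```

drive_tool:
  steps:
    - [0,-2,0,0,-1]
    - [0,-4,0,0,-1]
    - [0,-4,0,0,-1]

```text
clock: 9.95
position: [0.6153, 0.0545, 0.0238]
ee_rot: [-0.0, 1.0, -0.018, 0.001]
contact_force: [2.2, -7.2, -4.0]
width: 0.011
```

```bash
python3 - <<'E'
from h import *
im=manip.get_image("side"); ovz("side",im,(0.5505,-0.029,-0.043),0.08,310,120,430,260,5,"s8",clamp=0)
s=tool()[0]; print(s["contact_force"],s["moment"],s["width"],s["position"],s["qpos"].round(2))
E
```

```text
[ 1.59820566 -8.04703232 -3.70516986] [-1.42456636 -0.25808336 -0.17128419] 0.01117277641845851 [0.61532684 0.05452073 0.02375994] [-0.03  0.47  1.65  0.    1.02  0.01]
```

View pics/s8.png

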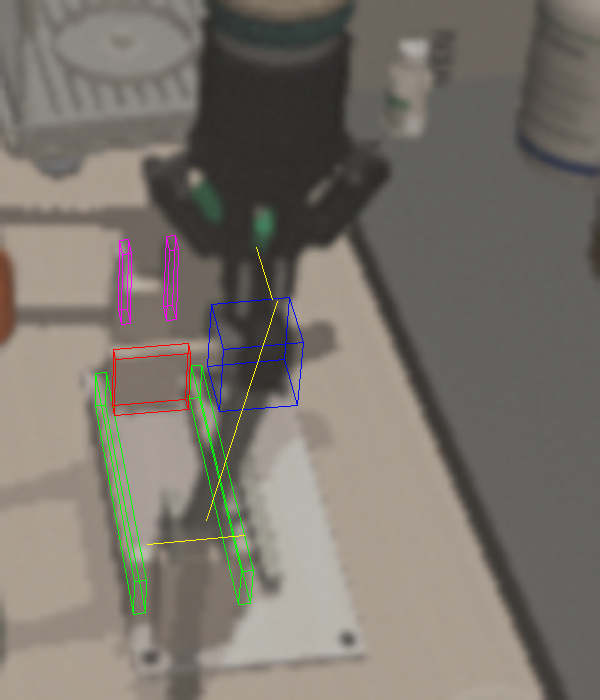

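drive_tool:
  steps:
    - [0,1,0,0,-0.4]
    - [0,1,0,0,-0.2]
    - [0,1,-20,0,-0.2]
    - [0,1,-60,0,0]
    - [-40,20,-100,0,1]

```text
clock: 10.5
position: [0.5848, 0.0404, 0.1188]
ee_rot: [-0.002, 1.0, -0.018, 0.004]
contact_force: [-0.6, -0.6, 0.6]
width: 0.0558
```

```bash
python3 - <<'E'
from h import *
print(tool()[1]); print(goto((0.43,-0.05,0.15),0.0))
E
```

```text
[0.58475041 0.04036434 0.11884098]
[-151.3, 95.6, -32.6, -0.035, ('q6', -0.02)]
```

drive_tool:
  steps:
    - [-30,15,-40,0,1]
    - [-75,45,-50,0,1]
    - [-115,75,-50,0,1]
    - [-151,96,-50,0,1]
    - [-151,96,-50,0,1]

```text
clock: 11.0
position: [0.4239, -0.0507, 0.1676]
ee_rot: [-0.002, 1.0, -0.019, 0.001]
contact_force: [0.6, 1.2, -0.2]
width: 0.0854
```

```bash
python3 - <<'E'
from h import *
im=manip.get_image("wrist"); cv2.imwrite("pics/w9.png",im)
print(tool()[1])
for m in manip.masks_of("wrist","row_vial_1")[:7]:
    ys,xs=np.nonzero(m["pixels"]); print(round(m["conf"],2),np.round(m["location"]),xs.min(),xs.max(),ys.min(),ys.max(),onz("wrist",m["location"],.04).round(3))
im=manip.get_image("top"); cv2.imwrite("pics/t9.png",im)
print(proj("wrist",[(.433,-.113,.075),(.424,.015,.075)]))
E
```

```text
[ 0.42755516 -0.05025792  0.16801355]
0.88 [360.  16.] 342 385 0 27 [0.474 0.116 0.04 ]
0.68 [334. 228.] 313 350 205 257 [ 0.442 -0.107  0.04 ]
0.61 [320. 111.] 299 340 91 132 [0.432 0.017 0.04 ]
[[325.44496583 247.64135112]
 [310.57793823 114.80476978]]
```

View pics/w9.png

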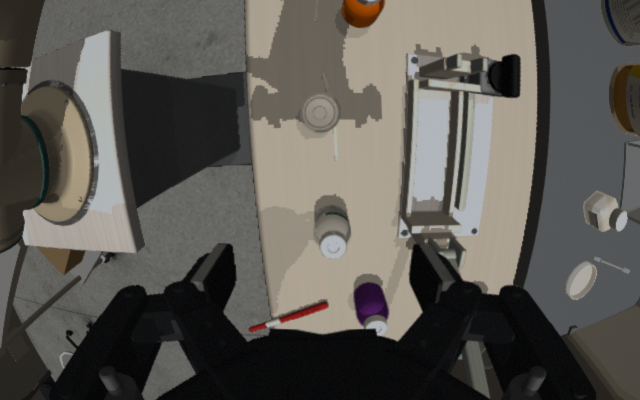

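View pics/t9.png

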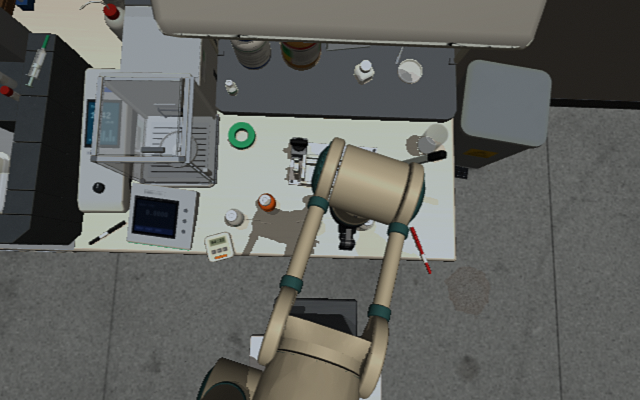

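```bash
python3 - <<'E'
from h import *
print(onz("wrist",(333.5,246),.075),onz("wrist",(320,112.5),.075))
for P in [(.4385,-.1115),(.433,.016)]:
    pass
im=cv2.imread("pics/w9.png"); crop("wrist",im,280,70,390,280,2.8,"w9c")
print(goto((.437,-.112,.15),-0.043))
E
```

```text
[ 0.4409769 -0.111535   0.075    ] [0.43237497 0.01673119 0.075     ]
[8.1, 61.8, 18.0, 0.007, ('q6', -0.25)]
```

View pics/w9c.png

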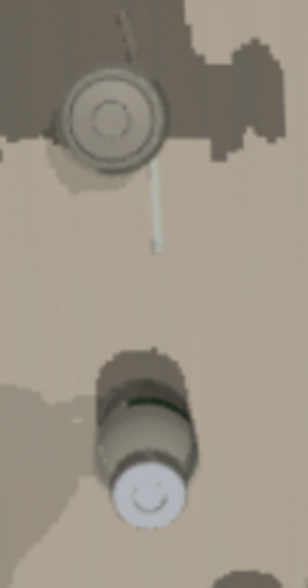

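drive_tool:
  steps:
    - [3,30,20,0,1]
    - [7,62,48,0,1]
    - [7,62,48,0,1]
    - [7,62,48,0,1]

```text
clock: 11.55
position: [0.437, -0.1115, 0.1193]
ee_rot: [-0.003, 1.0, -0.018, 0.004]
contact_force: [0.2, -0.8, 0.4]
width: 0.0854
```

```bash
python3 - <<'E'
from h import *
print(tool()[1],tool()[0]["qd"].round(3)); K=cal("wrist"); im=manip.get_image("wrist"); cv2.imwrite("pics/w10.png",im); crop("wrist",im,220,120,430,320,3.5,"w10c")
print(tool()[1])
print(proj("wrist",[(.433,-.113,.075)]))
E
```

```text
[ 0.43700692 -0.11146655  0.11932228] [ 0.018 -0.029 -0.01   0.003  0.005 -0.002]
[ 0.43719234 -0.11123158  0.1199677 ]
[[315.98811888 203.66582155]]
```

View pics/w10c.png

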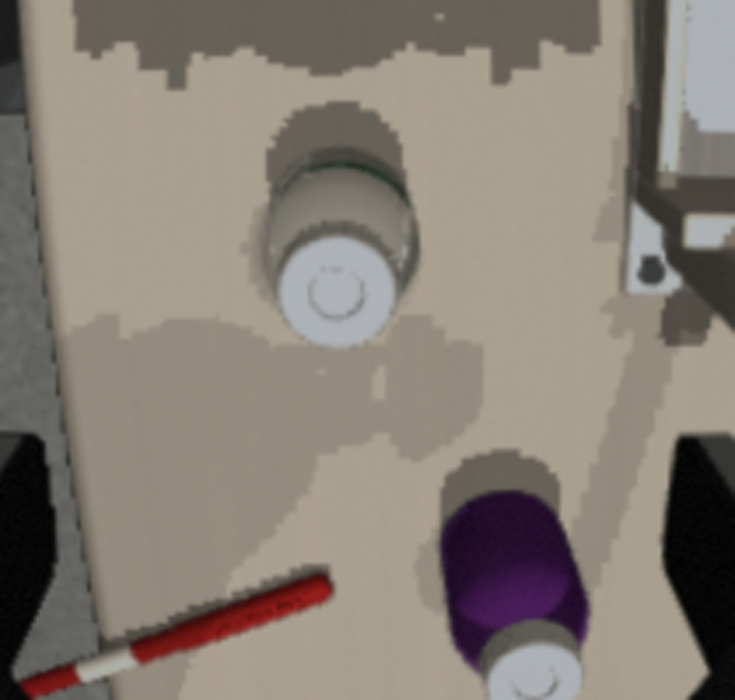

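drive_tool:
  steps:
    - [-4,2,40,0,1]
    - [-4,2,80,0,1]
    - [-4,2,100,0,1]
    - [-4,2,110,0,1]
    - [-4,2,115,0,1]

```text
clock: 12.1
position: [0.435, -0.1118, 0.0049]
ee_rot: [-0.003, 1.0, -0.017, 0.005]
contact_force: [0.5, -0.1, 1.5]
width: 0.0854
```

```bash
python3 - <<'E'
from h import *
s=tool()[0]; print(s["position"],s["contact_force"]); enh("side",230,180,390,320,4.5,"e11",220)
enh("wrist",180,120,460,330,2.7,"e11w",220)
E
```

```text
[ 0.43503318 -0.11182048  0.00492052] [ 0.48950341 -0.14524593  1.50523858]
```

View pics/e11.png

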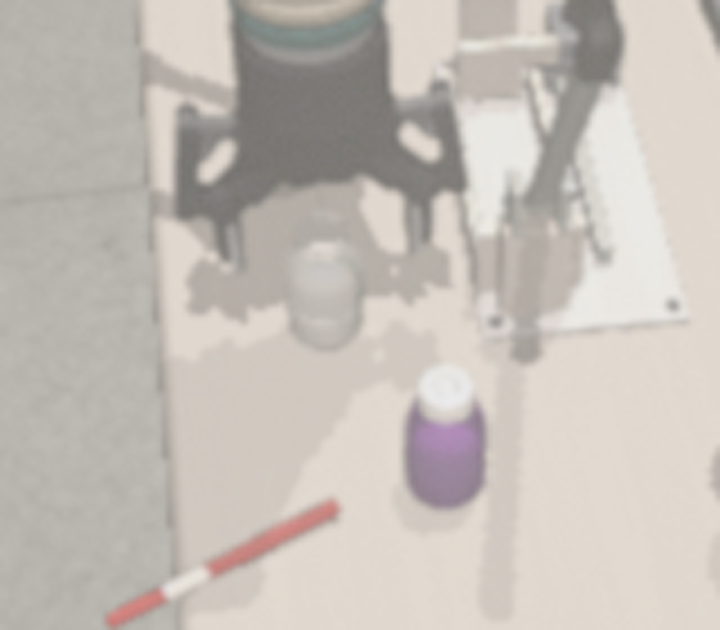

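View pics/e11w.png

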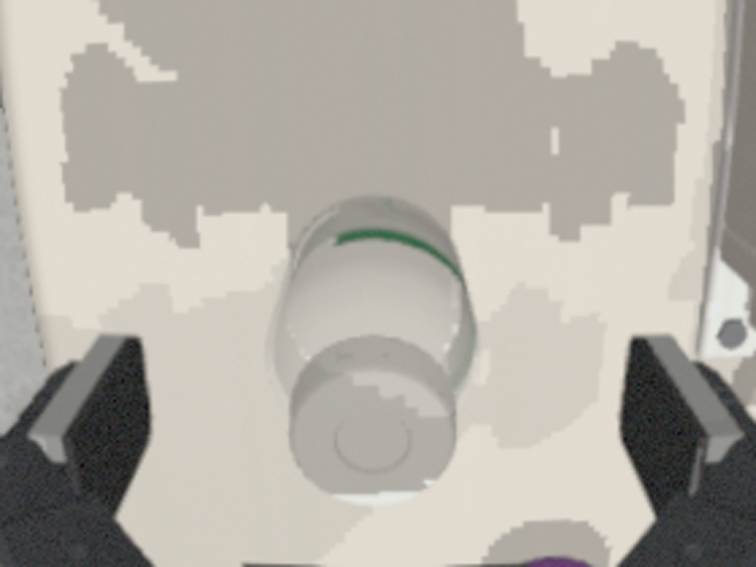

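```bash
python3 - <<'E'
from h import *
for z in (.03,.04,.05,.06,.07,.08): print(z,((proj("side",[(.390,-.112,z),(.480,-.112,z)])-[230,180])*4.5).round().tolist())
E
```

```text
0.03 [[246.0, 293.0], [413.0, 273.0]]
0.04 [[245.0, 281.0], [413.0, 260.0]]
0.05 [[243.0, 268.0], [413.0, 247.0]]
0.06 [[242.0, 255.0], [413.0, 235.0]]
0.07 [[241.0, 242.0], [412.0, 222.0]]
0.08 [[239.0, 229.0], [412.0, 209.0]]
```

drive_tool:
  steps:
    - [-2,1,6,0,0.8]
    - [-2,1,12,0,0.6]
    - [-2,1,18,0,0.4]
    - [-2,1,20,0,0.4]
    - [-2,1,20,0,0.4]
  squeeze: 30

```text
clock: 12.7
position: [0.433, -0.1131, -0.0149]
ee_rot: [-0.003, 1.0, -0.017, 0.005]
contact_force: [0.7, 0.6, 0.7]
width: 0.0596
```

drive_tool:
  steps:
    - [0,0,0,0,0.2]
    - [0,0,0,0,0]
    - [0,0,0,0,-0.2]
    - [0,0,0,0,-0.2]
    - [0,0,0,0,-0.2]

```text
clock: 13.2
position: [0.4331, -0.1132, -0.0145]
ee_rot: [-0.002, 1.0, -0.017, 0.005]
contact_force: [-0.5, 0.3, 5.6]
width: 0.0392
```

```bash
python3 - <<'E'
from h import *
s=tool()[0]; print(s["position"],s["contact_force"],s["width"]); enh("side",230,180,390,320,4.5,"e12",220)
enh("wrist",180,120,460,330,2.7,"e12w",220)
E
```

```text
[ 0.43313605 -0.11317723 -0.01454849] [-0.46143465  0.29924816  5.59935693] 0.03924076861167588
```

View pics/e12.png

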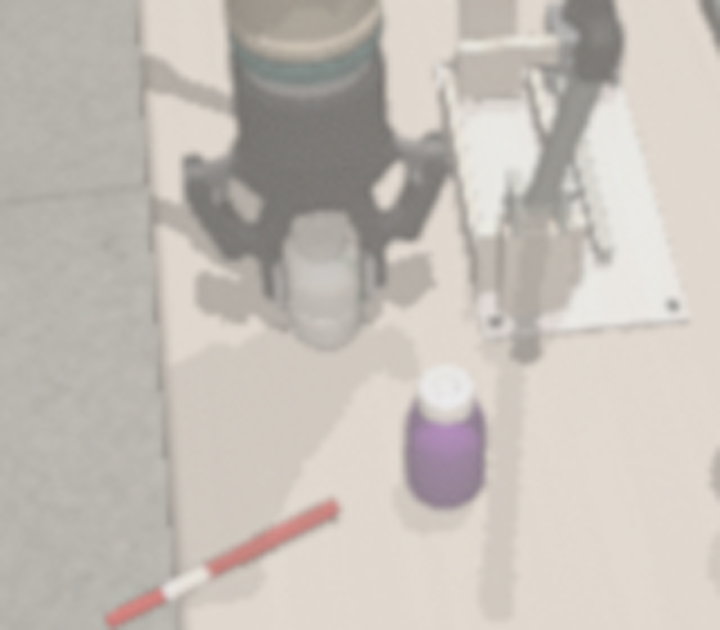

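View pics/e12w.png

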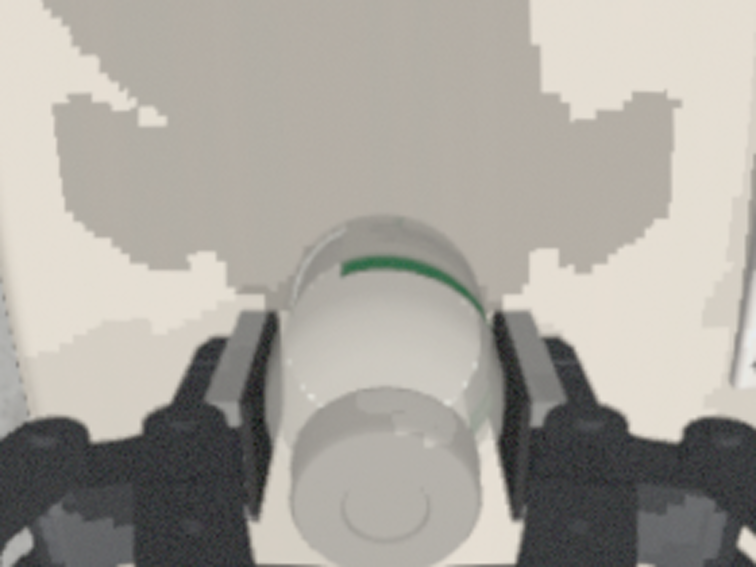

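drive_tool:
  steps:
    - [0,0,-10,0,-0.2]
    - [0,0,-25,0,-0.2]
    - [0,0,-50,0,-0.2]
    - [0,0,-80,0,-0.2]
    - [0,0,-100,0,-0.2]
  squeeze: 35

```text
clock: 13.8
position: [0.4328, -0.1139, 0.0874]
ee_rot: [-0.002, 1.0, -0.017, 0.006]
contact_force: [0.7, -0.4, -1.8]
width: 0.0392
```

```bash
python3 - <<'E'
from h import *
s=tool()[0]; print(s["position"],s["contact_force"],s["width"]); print(goto((.548,-.0765,.0855),-.043))
enh("wrist",180,120,460,330,2.7,"e13w",220)
E
```

```text
[ 0.43275571 -0.1138734   0.08744089] [ 0.69400312 -0.35292583 -1.83196697] 0.03916709810595106
[113.9, -41.3, 3.5, 0.009, ('q6', -0.39)]
```

View pics/e13w.png

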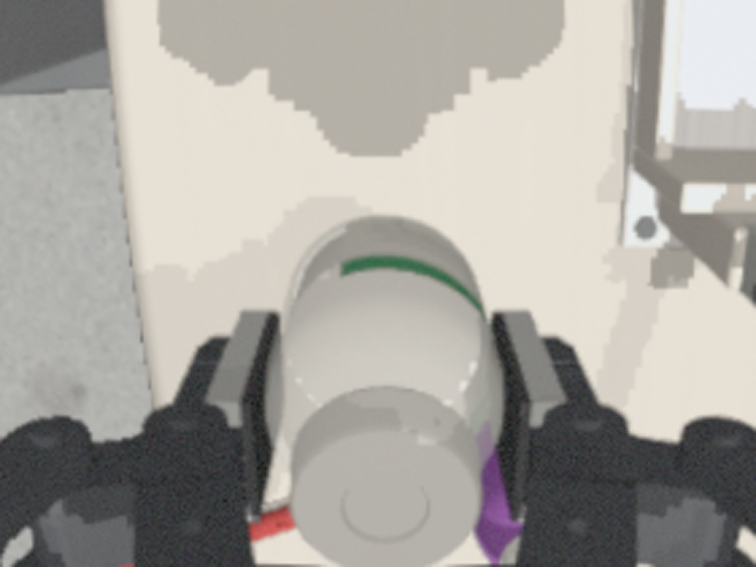

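drive_tool:
  steps:
    - [25,-10,0,0,-0.2]
    - [55,-20,0,0,-0.2]
    - [85,-31,0,0,-0.2]
    - [114,-41,0,0,-0.2]
    - [114,-41,0,0,-0.2]

```text
clock: 14.35
position: [0.5543, -0.0769, 0.0915]
ee_rot: [-0.001, 1.0, -0.016, 0.011]
contact_force: [-0.5, -0.0, -1.5]
width: 0.0384
```

```bash
python3 - <<'E'
from h import *
s=tool()[0]; print(s["position"],s["contact_force"],s["width"]); print(goto((.548,-.0765,-.0075),-.043))
im=manip.get_image("wrist"); crop("wrist",im,180,60,460,330,2.2,"w14"); 
im=manip.get_image("side"); crop("side",im,290,100,420,280,4,"s14")
E
```

```text
[ 0.55427688 -0.07689358  0.09152041] [-0.49504536 -0.02037312 -1.52540778] 0.038446368386069116
[-8.4, 0.0, 98.9, 0.01, ('q6', -0.24)]
```

View pics/w14.png

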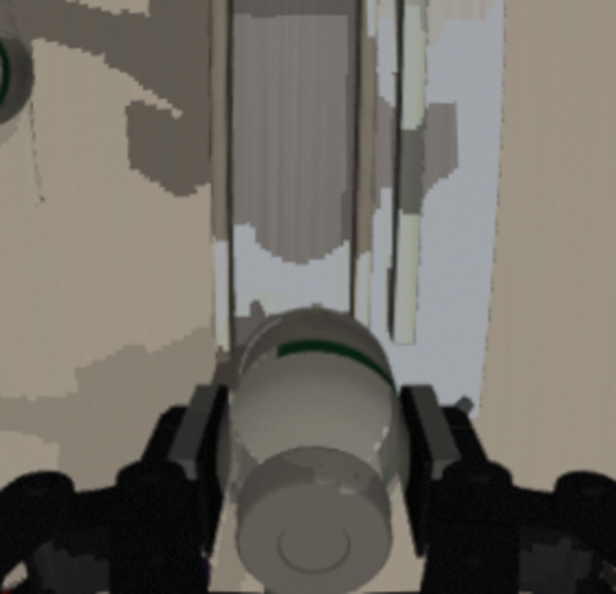

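View pics/s14.png

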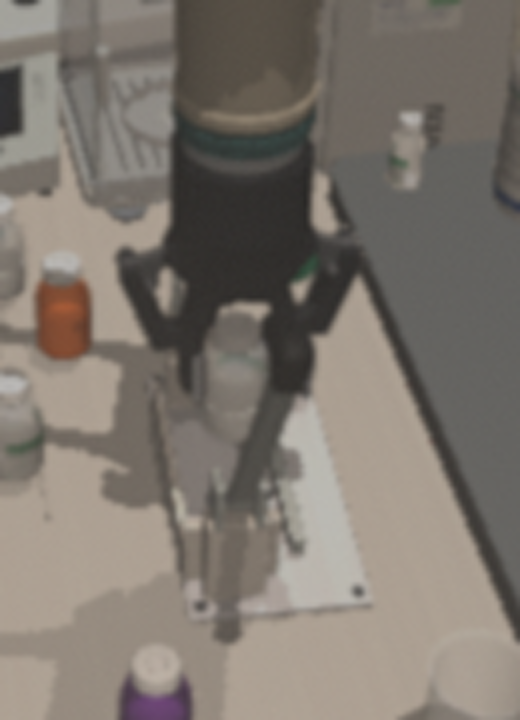

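drive_tool:
  steps:
    - [-6,0,20,0,-0.2]
    - [-6.5,0,50,0,-0.2]
    - [-6.5,0,55,0,-0.2]
    - [-6.5,0,55,0,-0.2]

```text
clock: 14.85
position: [0.5418, -0.0768, 0.035]
ee_rot: [-0.002, 1.0, -0.017, 0.006]
contact_force: [-0.7, 0.3, -1.7]
width: 0.0391
```

```bash
python3 - <<'E'
from h import *
s=tool()[0]; print(s["position"],s["contact_force"],s["width"]); print(goto((.5477,-.0765,-.0075),-.043))
im=manip.get_image("wrist"); crop("wrist",im,180,60,460,330,2.2,"w15"); 
E
```

```text
[ 0.54179825 -0.07682429  0.03502139] [-0.66969613  0.27189098 -1.697865  ] 0.03909112232018588
[5.4, -0.4, 42.6, 0.009, ('q6', -0.24)]
```

View pics/w15.png

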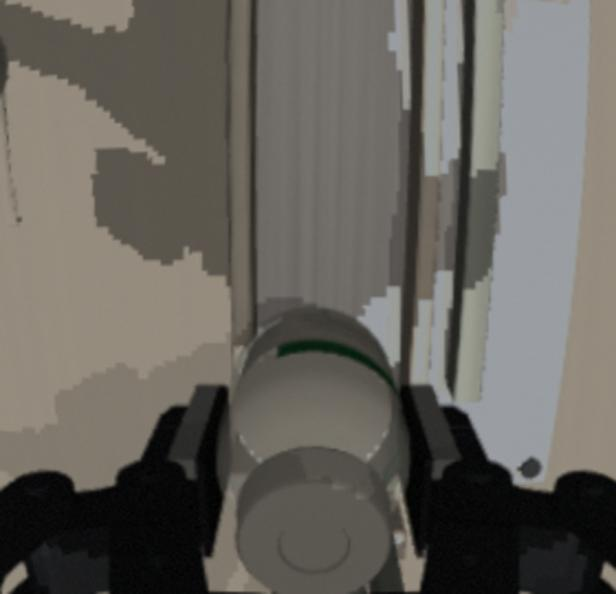

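drive_tool:
  steps:
    - [5.5,0,5,0,-0.2]
    - [5.5,0,10,0,-0.2]
    - [5.5,0,10,0,-0.2]
    - [5.5,0,10,0,-0.2]

```text
clock: 15.3
position: [0.5489, -0.0773, 0.0263]
ee_rot: [-0.001, 1.0, -0.017, 0.007]
contact_force: [0.5, 0.2, -1.7]
width: 0.0387
```

```bash
python3 - <<'E'
from h import *
s=tool()[0]; print(s["position"],s["contact_force"],s["width"]); print(goto((.5477,-.0765,-.0075),-.043))
im=manip.get_image("wrist"); crop("wrist",im,180,60,460,330,2.2,"w15"); 
E
```

```text
[ 0.54891641 -0.0772899   0.02632568] [ 0.51925455  0.15664235 -1.665838  ] 0.038688674287041105
[-1.7, -0.7, 33.8, 0.009, ('q6', -0.24)]
```

View pics/w15.png

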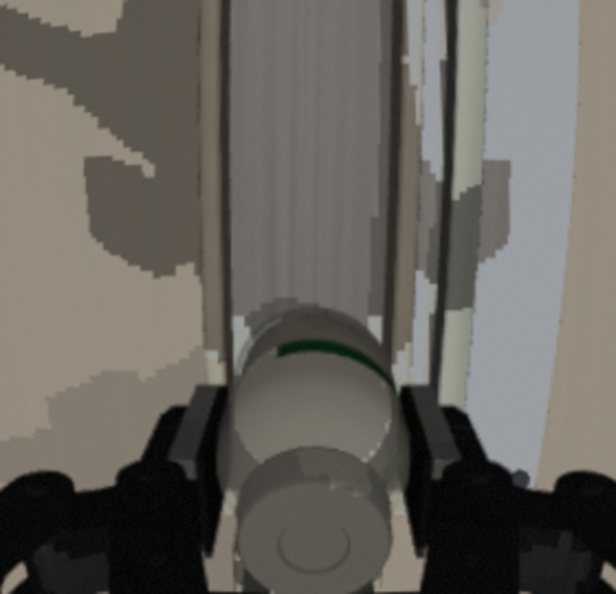

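drive_tool:
  steps:
    - [-1,-1,10,0,-0.2]
    - [-1,-1,20,0,-0.2]
    - [-1,-1,27,0,-0.2]
    - [-1,-1,30,0,-0.2]
    - [-1,-1,32,0,-0.2]

```text
clock: 15.85
position: [0.5481, -0.0761, -0.0064]
ee_rot: [-0.001, 1.0, -0.017, 0.007]
contact_force: [-0.0, 0.8, -1.4]
width: 0.0388
```

```bash
python3 - <<'E'
from h import *
s=tool()[0]; print(s["position"],s["contact_force"],s["width"]); 
im=manip.get_image("wrist"); crop("wrist",im,180,60,460,330,2.2,"w16"); 
E
```

```text
[ 0.54813189 -0.0761107  -0.00637601] [-0.04138586  0.810069   -1.36690134] 0.03880055763592629
```

View pics/w16.png

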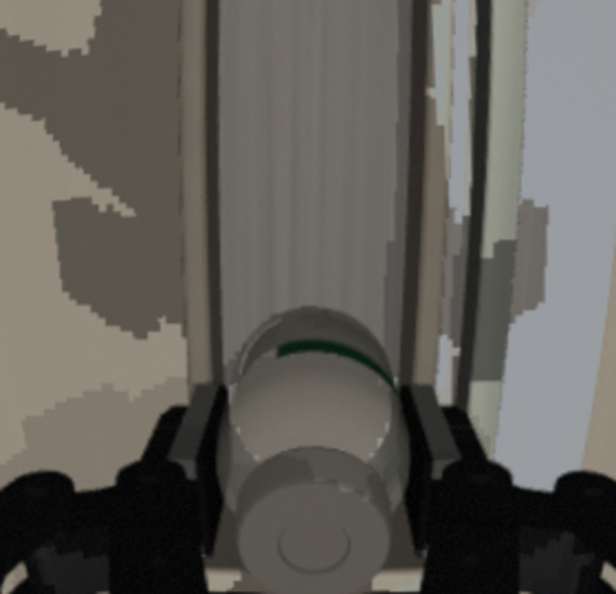

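drive_tool:
  steps:
    - [0,1,1,0,-0.2]
    - [0,1,2,0,-0.2]
    - [0,1,2.5,0,-0.2]
    - [0,1,2.5,0,0]
    - [0,1,2.5,0,0.2]

```text
clock: 16.4
position: [0.5485, -0.0772, -0.0085]
ee_rot: [-0.001, 1.0, -0.017, 0.007]
contact_force: [-0.1, 0.2, 0.7]
width: 0.0515
```

drive_tool:
  steps:
    - [0,0,0,0,0.3]
    - [0,0,-10,0,0.3]
    - [0,0,-30,0,0.3]
    - [0,0,-70,0,0.5]
    - [0,0,-115,0,1]

```text
clock: 16.9
position: [0.5458, -0.0771, 0.1073]
ee_rot: [-0.002, 1.0, -0.017, 0.006]
contact_force: [0.7, -0.8, -0.7]
width: 0.0766
```

```bash
python3 - <<'E'
from h import *
s=tool()[0]; print(s["position"],s["contact_force"],s["width"]); 
im=manip.get_image("wrist"); cv2.imwrite("pics/w17.png",im) 
print(goto((.43,.0,.13),-.043))
E
```

```text
[ 0.54577942 -0.07713523  0.10728818] [ 0.68061636 -0.77084015 -0.73012172] 0.07664301712256315
[-123.6, -74.5, -17.5, 0.01, ('q6', -0.24)]
```

View pics/w17.png

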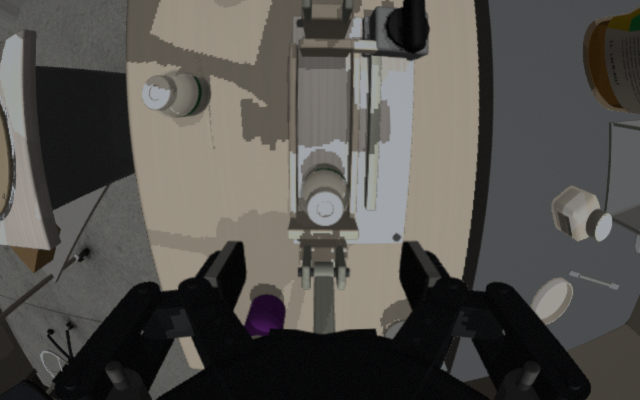

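drive_tool:
  steps:
    - [-25,-15,-15,0,1]
    - [-60,-40,-15,0,1]
    - [-95,-65,-15,0,1]
    - [-124,-90,-15,0,1]
    - [-124,-90,-15,0,1]

```text
clock: 17.45
position: [0.4251, 0.0182, 0.1276]
ee_rot: [-0.0, 1.0, -0.015, 0.012]
contact_force: [-0.1, -0.4, -0.4]
width: 0.0853
```

drive_tool:
  steps:
    - [0,0,0,0,1]
    - [0,0,0,0,1]

```text
clock: 17.65
position: [0.4256, 0.018, 0.1282]
ee_rot: [-0.0, 1.0, -0.015, 0.013]
contact_force: [0.7, -0.8, -0.3]
width: 0.0854
```

```bash
python3 - <<'E'
from h import *
print(tool()[1]); print(proj("wrist",[(.424,.0154,.075)])); im=manip.get_image("wrist"); cv2.imwrite("pics/w18.png",im)
for m in manip.masks_of("wrist","row_vial_1")[:7]:
    ys,xs=np.nonzero(m["pixels"]); print(round(m["conf"],2),np.round(m["location"]),xs.min(),xs.max(),ys.min(),ys.max(),onz("wrist",m["location"],.04).round(3))
E
```

```text
[0.42564282 0.01801664 0.12820988]
[[318.23215354 201.17780055]]
0.92 [367.  62.] 343 394 35 84 [0.471 0.128 0.04 ]
0.83 [318. 186.] 296 340 160 215 [0.424 0.018 0.04 ]
0.69 [321.   4.] 304 338 0 10 [0.433 0.182 0.04 ]
0.49 [442. 250.] 427 459 241 273 [ 0.551 -0.055  0.04 ]
0.32 [475. 376.] 460 502 347 399 [ 0.648 -0.28   0.04 ]
```

View pics/w18.png

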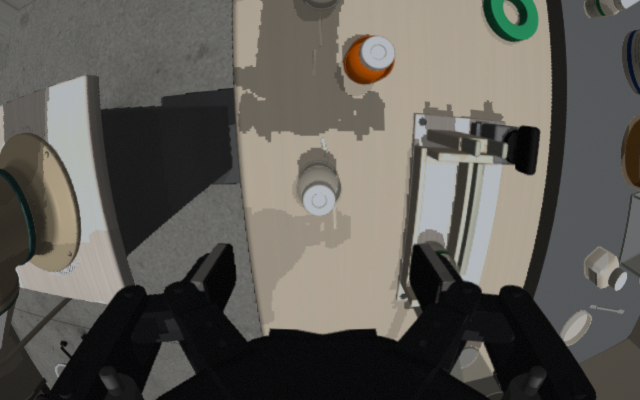

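```bash
python3 - <<'E'
from h import *
print(goto((.4245,.016,.03),-.043),goto((.4245,.016,-.0145),-.043),tool()[2].round(3))
E
```

```text
[-4.1, 1.7, 97.8, 0.011, ('q6', -0.09)] [-5.3, 1.8, 142.3, 0.011, ('q6', -0.09)] [[ 0.999 -0.032  0.025]
 [-0.032 -1.    -0.   ]
 [ 0.025 -0.001 -1.   ]]
```

drive_tool:
  steps:
    - [-2,1,40,0,1]
    - [-3,2,80,0,0.9]
    - [-4,2,115,0,0.7]
    - [-4,2,133,0,0.4]
    - [-4,2,142,0,0.4]
  squeeze: 35

```text
clock: 18.25
position: [0.4252, 0.0153, -0.0161]
ee_rot: [-0.0, 1.0, -0.016, 0.011]
contact_force: [0.1, -0.4, -0.5]
width: 0.0599
```

drive_tool:
  steps:
    - [0,0,0,0,0.4]
    - [0,0,0,0,0.4]
    - [0,0,0,0,0.1]
    - [0,0,0,0,-0.2]
    - [0,0,0,0,-0.2]

```text
clock: 18.75
position: [0.4262, 0.0151, -0.0149]
ee_rot: [-0.0, 1.0, -0.016, 0.012]
contact_force: [-0.5, -0.2, 6.6]
width: 0.0392
```

```bash
python3 - <<'E'
from h import *
s=tool()[0]; print(s["position"],s["contact_force"],s["width"],s["ee_rot"].round(3)); 
enh("wrist",180,120,460,330,2.7,"e19w",220)
E
```

```text
[ 0.42624879  0.01510656 -0.01486773] [-0.54176644 -0.2014959   6.57933056] 0.0391509278894481 [-0.     1.    -0.016  0.012]
```

View pics/e19w.png

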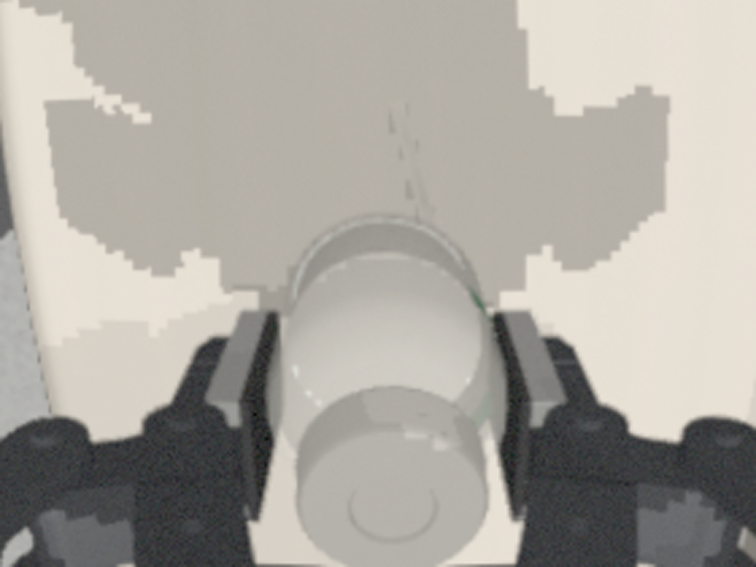

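drive_tool:
  steps:
    - [0,0,-10,0,-0.2]
    - [0,0,-30,0,-0.2]
    - [0,0,-60,0,-0.2]
    - [0,0,-90,0,-0.2]
    - [0,0,-95,0,-0.2]

```text
clock: 19.3
position: [0.4266, 0.0149, 0.0834]
ee_rot: [0.0, 1.0, -0.016, 0.016]
contact_force: [0.1, 0.4, -1.7]
width: 0.0391
```

```bash
python3 - <<'E'
from h import *
s=tool()[0]; print(s["position"],s["contact_force"],s["width"]); print(goto((.5495,-.0335,.075),-.043))
E
```

```text
[0.42659775 0.01489435 0.08342052] [ 0.12289065  0.36205213 -1.68400191] 0.039092878856099085
[124.1, 44.4, 12.4, 0.011, ('q6', -0.1)]
```

drive_tool:
  steps:
    - [25,9,0,0,-0.2]
    - [60,22,0,0,-0.2]
    - [95,35,2,0,-0.2]
    - [124,44,4,0,-0.2]
    - [124,44,6,0,-0.2]

```text
clock: 19.8
position: [0.5539, -0.0349, 0.0808]
ee_rot: [0.001, 1.0, -0.017, 0.018]
contact_force: [0.3, 0.1, -1.4]
width: 0.0389
```

drive_tool:
  steps:
    - [0,0,0,0,-0.2]
    - [0,0,0,0,-0.2]
    - [0,0,0,0,-0.2]

```text
clock: 20.1
position: [0.5525, -0.0344, 0.0804]
ee_rot: [0.001, 1.0, -0.016, 0.017]
contact_force: [-0.6, -0.0, -1.9]
width: 0.039
```

```bash
python3 - <<'E'
from h import *
s=tool()[0]; print(s["position"],s["contact_force"],s["width"],s["ee_rot"].round(3),s["qd"].round(3)); print(goto((.5495,-.0335,.025),-.043))
E
```

```text
[ 0.55254799 -0.03440246  0.0804491 ] [-0.61026491 -0.00562603 -1.85502212] 0.03902556047298256 [ 0.001  1.    -0.016  0.017] [ 0.001 -0.008 -0.003  0.     0.001 -0.001]
[-5.0, -0.9, 55.3, 0.01, ('q6', -0.16)]
```

drive_tool:
  steps:
    - [-2,0,20,0,-0.2]
    - [-3,-1,40,0,-0.2]
    - [-3.5,-1,55,0,-0.2]
    - [-3.5,-1,55,0,-0.2]
    - [-3.5,-1,55,0,-0.2]

```text
clock: 20.6
position: [0.5507, -0.0331, 0.0257]
ee_rot: [0.001, 1.0, -0.016, 0.017]
contact_force: [0.4, -0.0, -1.6]
width: 0.0389
```

```bash
python3 - <<'E'
from h import *
s=tool()[0]; print(s["position"],s["contact_force"],s["width"],s["ee_rot"].round(3)); print(goto((.551,-.0335,-.008),-.043))
im=manip.get_image("wrist"); crop("wrist",im,180,60,460,390,1.8,"w20")
E
```

```text
[ 0.55069186 -0.03314967  0.02574039] [ 0.38732951 -0.00701988 -1.62099223] 0.038859264551399555 [ 0.001  1.    -0.016  0.017]
[-0.9, 0.3, 33.7, 0.01, ('q6', -0.16)]
```

View pics/w20.png

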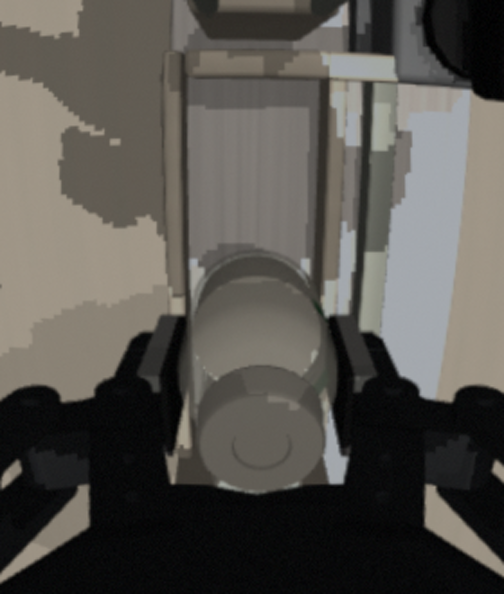

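drive_tool:
  steps:
    - [-1.5,0,10,0,-0.2]
    - [-1.5,0,20,0,-0.2]
    - [-1.5,0,28,0,-0.2]
    - [-1.5,0,33,0,-0.2]
    - [-1.5,0,34.5,0,-0.2]

```text
clock: 21.15
position: [0.5505, -0.0333, -0.0087]
ee_rot: [0.001, 1.0, -0.016, 0.017]
contact_force: [-2.6, 0.6, 8.8]
width: 0.0389
```

```bash
python3 - <<'E'
from h import *
s=tool()[0]; print(s["position"],s["contact_force"],s["width"],s["ee_rot"].round(3))
im=manip.get_image("wrist"); crop("wrist",im,180,60,460,390,1.8,"w21")
E
```

```text
[ 0.55050658 -0.03326612 -0.00874602] [-2.57139915  0.59800933  8.78084021] 0.0388637373709371 [ 0.001  1.    -0.016  0.017]
```

View pics/w21.png

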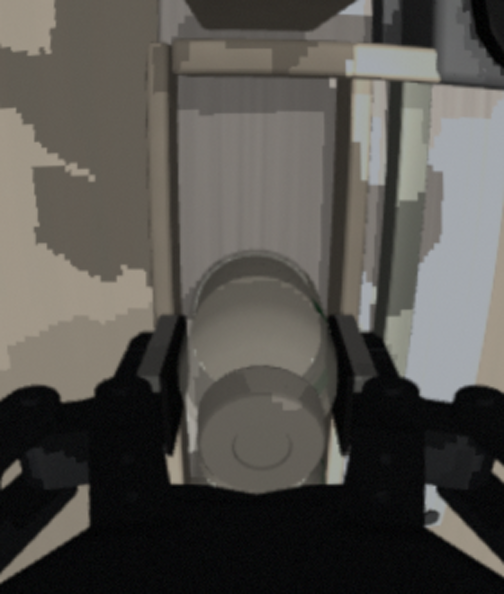

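drive_tool:
  steps:
    - [0,0,-1,0,0]
    - [0,0,-1,0,0.2]
    - [0,0,-1,0,0.25]
    - [0,0,-15,0,0.25]
    - [0,0,-50,0,0.4]

```text
clock: 21.7
position: [0.5463, -0.0327, 0.0394]
ee_rot: [0.0, 1.0, -0.016, 0.014]
contact_force: [0.8, -0.0, 0.2]
width: 0.0598
```

drive_tool:
  steps:
    - [0,0,-40,0,1]
    - [0,0,-60,0,1]
    - [0,0,-60,0,1]
    - [0,0,-60,0,1]

```text
clock: 22.1
position: [0.5445, -0.0327, 0.0994]
ee_rot: [0.0, 1.0, -0.016, 0.014]
contact_force: [-0.6, 0.6, -0.3]
width: 0.0853
```

```bash
python3 - <<'E'
from h import *
s=tool()[0]; print(s["position"],s["contact_force"],s["width"],s["ee_rot"].round(3))
im=manip.get_image("wrist"); cv2.imwrite("pics/w22.png",im) 
print(goto((.43,.2,.13),-.043)); t=manip.get_image("top"); crop("top",t,200,100,400,260,4,"t22")
E
```

```text
[ 0.54452934 -0.03266119  0.09936021] [-0.57675586  0.55126948 -0.25010561] 0.0853327031176873 [ 0.     1.    -0.016  0.014]
[-120.5, -228.7, -34.7, 0.01, ('q6', -0.16)]
```

View pics/w22.png

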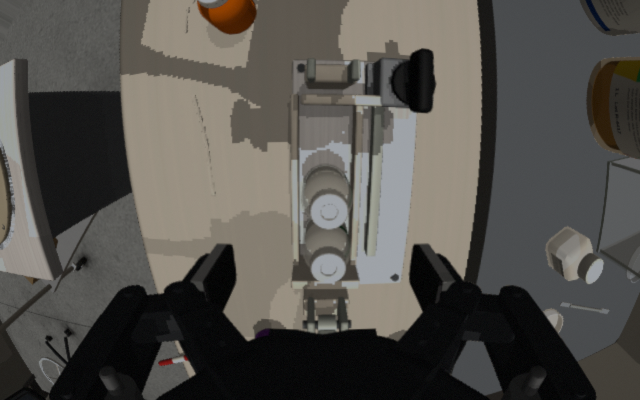

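View pics/t22.png

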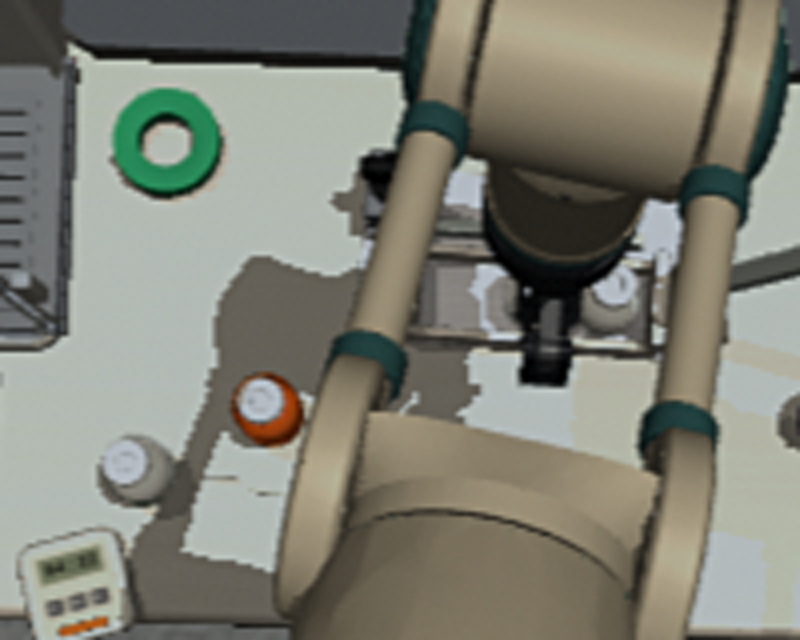

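drive_tool:
  steps:
    - [-25,-45,-20,0,1]
    - [-50,-92,-20,0,1]
    - [-75,-140,-20,0,1]
    - [-100,-185,-20,0,1]
    - [-115,-230,-20,0,1]

```text
clock: 22.7
position: [0.4364, 0.1914, 0.1137]
ee_rot: [0.0, 1.0, -0.017, 0.011]
contact_force: [0.6, 0.3, -0.7]
width: 0.0852
```

drive_tool:
  steps:
    - [0,0,0,0,1]
    - [0,0,0,0,1]
    - [0,0,0,0,1]

```text
clock: 23.0
position: [0.4364, 0.1905, 0.1129]
ee_rot: [0.001, 1.0, -0.017, 0.01]
contact_force: [0.6, -0.4, -0.5]
width: 0.0853
```

```bash
python3 - <<'E'
from h import *
s=tool()[0]; print(s["position"],s["ee_rot"].round(3),onz("top",(231.4,215),.075))
print(proj("wrist",[(.435,.207,.075)])); im=manip.get_image("wrist"); cv2.imwrite("pics/w23.png",im) 
E
```

```text
[0.43637267 0.1905323  0.11287293] [ 0.001  1.    -0.017  0.01 ] [0.43450212 0.20788163 0.075     ]
[[318.17416252 182.463058  ]]
```

View pics/w23.png

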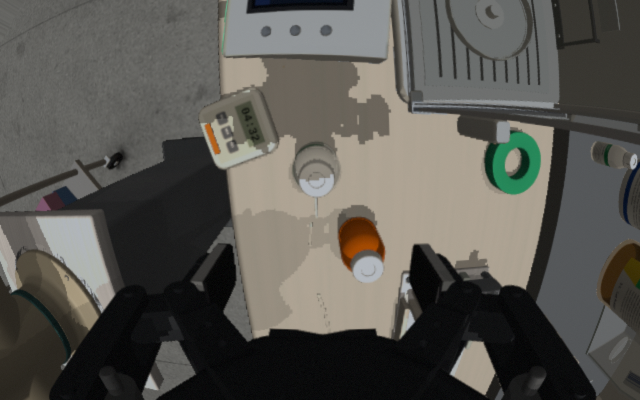

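```bash
python3 - <<'E'
from h import *
print(goto((.435,.208,.03),-.043),goto((.435,.208,-.0145),-.043), [onz("wrist",p,.018).round(3) for p in ((276,142),(225,167))])
E
```

```text
[-4.1, -17.9, 83.0, 0.008, ('q6', 0.31)] [-5.1, -17.9, 127.5, 0.008, ('q6', 0.31)] [array([0.399, 0.232, 0.018]), array([0.349, 0.211, 0.018])]
```

drive_tool:
  steps:
    - [-2,-9,20,0,0.6]
    - [-4,-18,50,0,0.5]
    - [-4,-18,90,0,0.4]
    - [-4.5,-18,118,0,0.4]
    - [-5,-18,127.5,0,0.4]

```text
clock: 23.55
position: [0.4336, 0.2058, -0.0172]
ee_rot: [0.002, 1.0, -0.019, 0.008]
contact_force: [-0.2, 0.2, 0.2]
width: 0.0599
```

drive_tool:
  steps:
    - [0,0,0,0,0.4]
    - [0,0,0,0,0.4]
    - [0,0,0,0,0.1]
    - [0,0,0,0,-0.2]
    - [0,0,0,0,-0.2]

```text
clock: 24.05
position: [0.4349, 0.206, -0.0156]
ee_rot: [0.002, 1.0, -0.019, 0.009]
contact_force: [-1.2, -0.7, 6.0]
width: 0.0391
```

```bash
python3 - <<'E'
from h import *
s=tool()[0]; print(s["position"],s["contact_force"],s["width"],s["ee_rot"].round(3)); 
enh("wrist",180,120,460,330,2.7,"e24w",220)
E
```

```text
[ 0.43486156  0.20604364 -0.01560427] [-1.16529476 -0.67590479  6.01554305] 0.03908322455272768 [ 0.002  1.    -0.019  0.009]
```

View pics/e24w.png

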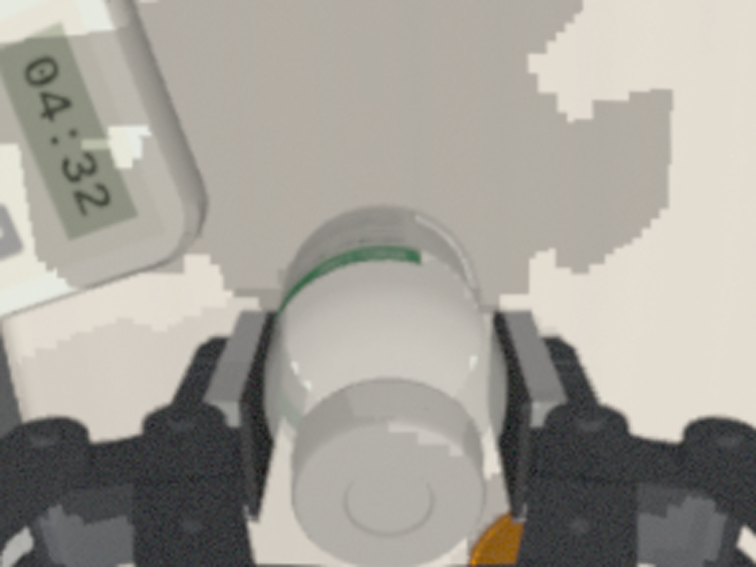

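drive_tool:
  steps:
    - [0,0,-10,0,-0.2]
    - [0,0,-40,0,-0.2]
    - [0,0,-80,0,-0.2]
    - [0,0,-118,0,-0.2]
    - [0,0,-118,0,-0.2]

```text
clock: 24.6
position: [0.4368, 0.2081, 0.1084]
ee_rot: [-0.0, 1.0, -0.019, 0.015]
contact_force: [1.2, -0.2, -1.1]
width: 0.0392
```

drive_tool:
  steps:
    - [0,0,0,0,-0.2]
    - [0,0,0,0,-0.2]

```text
clock: 24.8
position: [0.4366, 0.2081, 0.1085]
ee_rot: [-0.001, 1.0, -0.018, 0.016]
contact_force: [-0.2, -0.3, -1.8]
width: 0.0389
```

```bash
python3 - <<'E'
from h import *
s=tool()[0]; print(s["position"],s["contact_force"],s["width"],s["ee_rot"].round(3)); print(goto((.5515,.0095,.103),-.043))
E
```

```text
[0.43658882 0.20810791 0.10845828] [-0.17528709 -0.29874802 -1.83322821] 0.038925097816711184 [-0.001  1.    -0.018  0.016]
[121.9, 194.2, 8.9, 0.006, ('q6', 0.35)]
```

drive_tool:
  steps:
    - [20,35,0,0,-0.2]
    - [45,75,0,0,-0.2]
    - [75,118,0,0,-0.2]
    - [103,162,0,0,-0.2]
    - [121,194,0,0,-0.2]

```text
clock: 25.3
position: [0.5506, 0.0075, 0.1102]
ee_rot: [-0.001, 1.0, -0.019, 0.014]
contact_force: [0.8, 0.7, -2.6]
width: 0.039
```

drive_tool:
  steps:
    - [0,0,0,0,-0.2]
    - [0,0,0,0,-0.2]
    - [0,0,0,0,-0.2]

```text
clock: 25.6
position: [0.5489, 0.0085, 0.1089]
ee_rot: [-0.001, 1.0, -0.019, 0.013]
contact_force: [-0.5, -0.1, -2.5]
width: 0.0391
```

```bash
python3 - <<'E'
from h import *
s=tool()[0]; print(s["position"],s["contact_force"],s["width"],s["ee_rot"].round(3)); print(goto((.552,.0095,.03),-.043))
im=manip.get_image("wrist"); crop("wrist",im,180,60,460,390,1.8,"w25")
E
```

```text
[0.5488805  0.00849701 0.10888689] [-0.49586602 -0.09510505 -2.51463672] 0.03911166305761395 [-0.001  1.    -0.019  0.013]
[1.1, -0.9, 78.9, 0.005, ('q6', -0.08)]
```

View pics/w25.png

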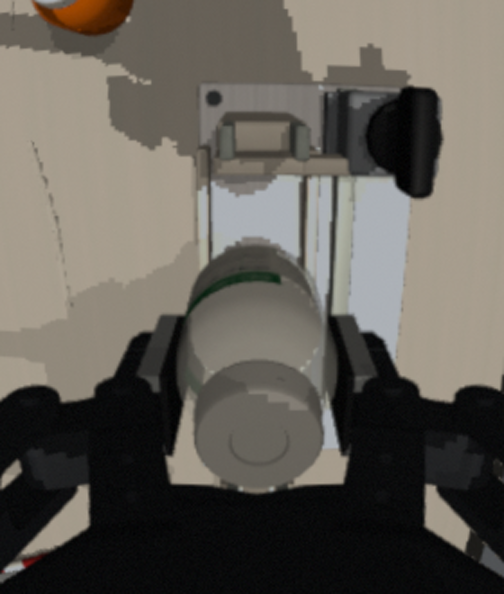

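drive_tool:
  steps:
    - [1,-1,25,0,-0.2]
    - [1,-1,50,0,-0.2]
    - [1,-1,75,0,-0.2]
    - [1,-1,79,0,-0.2]
    - [1,-1,79,0,-0.2]

```text
clock: 26.15
position: [0.5511, 0.0111, 0.0299]
ee_rot: [-0.001, 1.0, -0.018, 0.012]
contact_force: [0.0, 0.9, -1.0]
width: 0.0391
```

```bash
python3 - <<'E'
from h import *
s=tool()[0]; print(s["position"],s["contact_force"],s["width"],s["ee_rot"].round(3)); print(goto((.5518,.0095,-.0085),-.043))
im=manip.get_image("wrist"); crop("wrist",im,180,60,460,390,1.8,"w26")
im=manip.get_image("side"); crop("side",im,300,120,400,270,4,"s26")
E
```

```text
[0.5511076  0.01105382 0.02990997] [ 0.01355342  0.87739413 -1.00578348] 0.03907122733845373 [-0.001  1.    -0.018  0.012]
[-0.2, 1.6, 38.4, 0.008, ('q6', -0.08)]
```

View pics/w26.png

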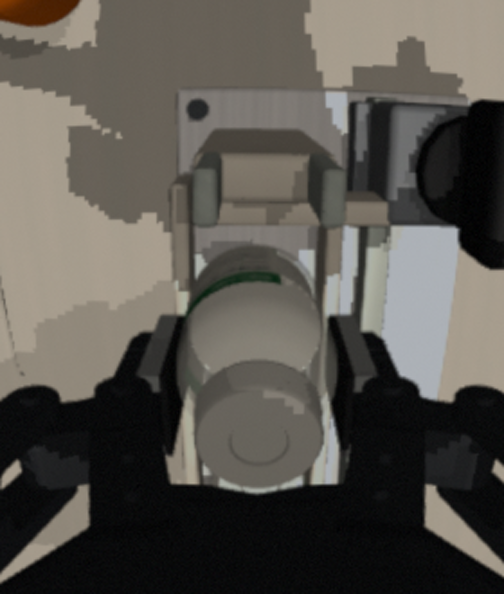

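View pics/s26.png

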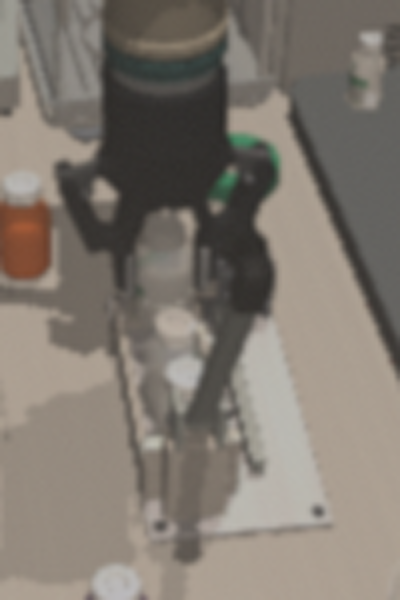

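drive_tool:
  steps:
    - [0,1.5,10,0,-0.2]
    - [0,1.5,20,0,-0.2]
    - [0,1.5,30,0,-0.2]
    - [0,1.5,36,0,-0.2]
    - [0,1.5,38,0,-0.2]

```text
clock: 26.75
position: [0.5532, 0.009, -0.0077]
ee_rot: [-0.001, 1.0, -0.018, 0.013]
contact_force: [0.8, -0.2, -2.1]
width: 0.0389
```

```bash
python3 - <<'E'
from h import *
s=tool()[0]; print(s["position"],s["contact_force"],s["width"],s["ee_rot"].round(3))
im=manip.get_image("wrist"); crop("wrist",im,180,60,460,390,1.8,"w27")
E
```

```text
[ 0.55316733  0.00897794 -0.00771402] [ 0.7546723  -0.20820657 -2.06696406] 0.038902557656571746 [-0.001  1.    -0.018  0.013]
```

View pics/w27.png

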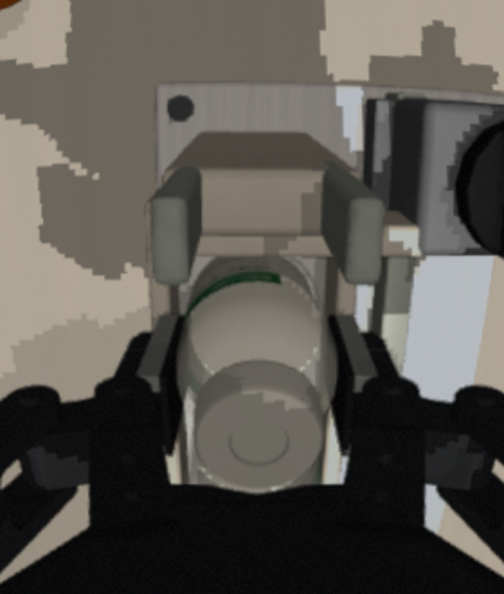

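drive_tool:
  steps:
    - [0,0,1,0,-0.2]
    - [0,0,2,0,-0.2]
    - [0,0,2,0,0]
    - [0,0,2,0,0.2]
    - [0,0,2,0,0.25]

```text
clock: 27.3
position: [0.5539, 0.0089, -0.0091]
ee_rot: [-0.001, 1.0, -0.018, 0.014]
contact_force: [-0.2, -0.4, 0.6]
width: 0.0536
```

drive_tool:
  steps:
    - [0,0,0,0,0.25]
    - [0,0,-15,0,0.25]
    - [0,0,-50,0,0.3]
    - [0,0,-100,0,0.4]
    - [0,0,-110,0,0.4]

```text
clock: 27.8
position: [0.5548, 0.0084, 0.1065]
ee_rot: [-0.0, 1.0, -0.018, 0.019]
contact_force: [1.1, -0.3, -0.1]
width: 0.0598
```

```bash
python3 - <<'E'
from h import *
s=tool()[0]; print(s["position"],s["contact_force"],s["width"],s["ee_rot"].round(3)); print(goto((.6145,.054,.1),-.043))
im=manip.get_image("wrist"); cv2.imwrite("pics/w28.png",im)
E
```

```text
[0.55484484 0.00841088 0.10649362] [ 1.09441406 -0.28703665 -0.08512239] 0.059795597467943405 [-0.     1.    -0.018  0.019]
[57.7, -47.7, 8.8, 0.007, ('q6', -0.08)]
```

View pics/w28.png

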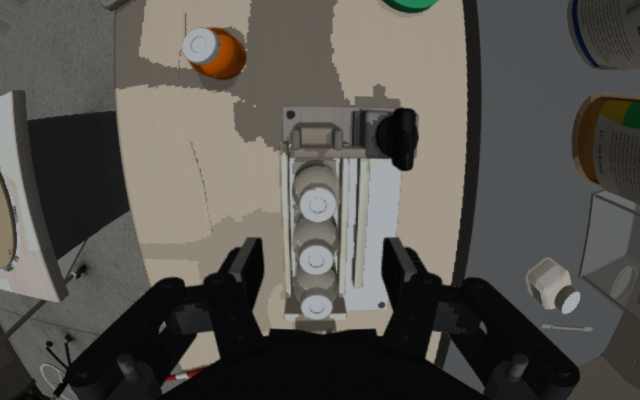

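drive_tool:
  steps:
    - [20,-16,0,0,0]
    - [40,-32,0,0,0]
    - [60,-47,0,0,0]
    - [60,-47,0,0,0]
    - [60,-47,0,0,0]

```text
clock: 28.35
position: [0.6148, 0.0534, 0.1066]
ee_rot: [-0.0, 1.0, -0.017, 0.017]
contact_force: [0.2, -0.9, 0.3]
width: 0.0428
```

```bash
python3 - <<'E'
from h import *
s=tool()[0]; print(s["position"],s["contact_force"],s["width"],s["ee_rot"].round(3)); print(goto((.6168,.0535,.0245),-.043))
im=manip.get_image("wrist"); crop("wrist",im,200,80,440,330,2.3,"w29")
E
```

```text
[0.61479385 0.05335385 0.10658606] [ 0.18405653 -0.88568938  0.32692831] 0.042804642268643174 [-0.     1.    -0.017  0.017]
[-0.8, -0.1, 82.1, 0.008, ('q6', 0.01)]
```

View pics/w29.png

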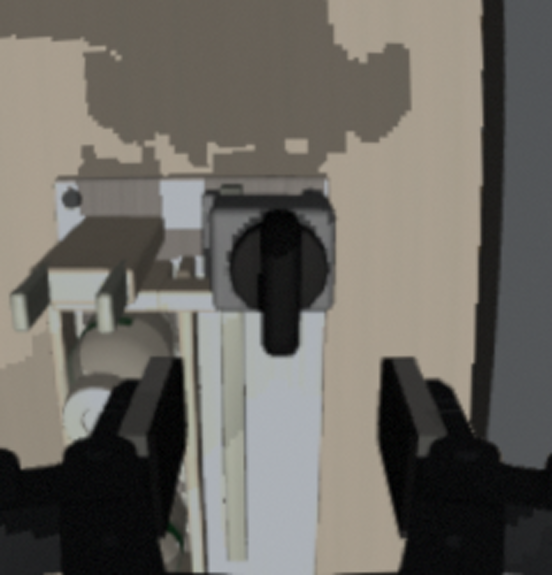

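drive_tool:
  steps:
    - [-1,0,25,0,-0.2]
    - [-1,0,55,0,-0.3]
    - [-1,0,76,0,-0.3]
    - [-1,0,81,0,-0.3]
    - [-1,0,81,0,-0.3]
  squeeze: 45

```text
clock: 28.9
position: [0.6148, 0.0525, 0.0252]
ee_rot: [-0.0, 1.0, -0.018, 0.016]
contact_force: [1.1, -0.4, 0.2]
width: 0.0295
```

drive_tool:
  steps:
    - [0,0,0,0,-0.5]
    - [0,0,0,0,-1]
    - [0,0,0,0,-1]
    - [0,0,0,0,-1]

```text
clock: 29.3
position: [0.6166, 0.0521, 0.0264]
ee_rot: [0.0, 1.0, -0.018, 0.018]
contact_force: [4.6, -1.7, 0.6]
width: 0.0108
```

drive_tool:
  steps:
    - [0,4,0,0,-1]
    - [0,8,0,0,-1]
    - [0,12,0,0,-1]
    - [0,15,0,0,-1]
    - [0,15,0,0,-1]

```text
clock: 29.8
position: [0.616, 0.0371, 0.0264]
ee_rot: [-0.0, 1.0, -0.019, 0.018]
contact_force: [3.8, 3.0, 0.5]
width: 0.011
```

```bash
python3 - <<'E'
from h import *
s=tool()[0]; print(s["position"],s["contact_force"],s["width"],s["ee_rot"].round(3))
im=manip.get_image("side"); crop("side",im,300,120,400,270,4,"s30")
im=manip.get_image("wrist"); crop("wrist",im,120,80,440,390,1.9,"w30")
E
```

```text
[0.615956   0.03714783 0.02638174] [3.77925323 2.95681607 0.51812896] 0.01102038241607886 [-0.     1.    -0.019  0.018]
```

View pics/s30.png

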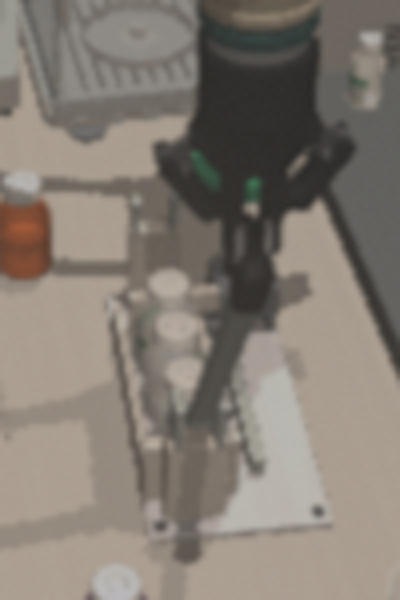

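View pics/w30.png

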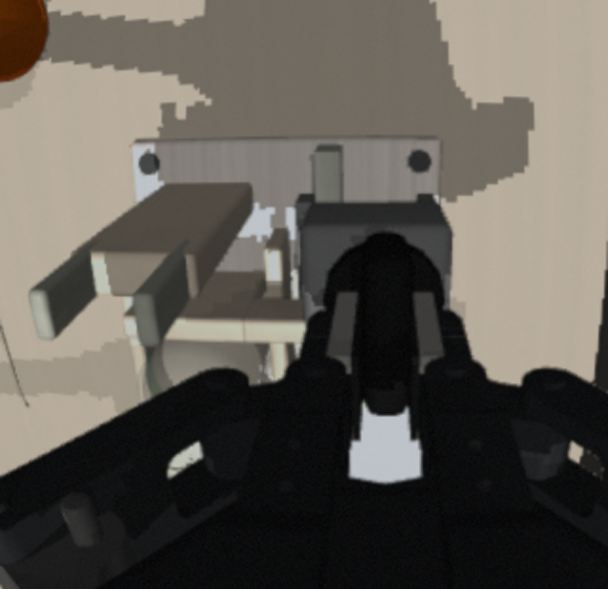

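Vials are being pushed (force 3 N); continue in small steps until it firms up.

drive_tool:
  steps:
    - [0,2,0,0,-1]
    - [0,3,0,0,-1]
    - [0,3,0,0,-1]

```text
clock: 30.2
position: [0.6158, 0.0351, 0.0264]
ee_rot: [-0.001, 1.0, -0.019, 0.018]
contact_force: [4.1, 4.0, 0.6]
width: 0.011
```

drive_tool:
  steps:
    - [0,2,0,0,-1]
    - [0,3,0,0,-1]
    - [0,3,0,0,-1]

```text
clock: 30.5
position: [0.6158, 0.0332, 0.0264]
ee_rot: [-0.002, 1.0, -0.019, 0.018]
contact_force: [3.3, 4.8, 0.9]
width: 0.0113
```

drive_tool:
  steps:
    - [0,2,0,0,-1]
    - [0,3,0,0,-1]
    - [0,3,0,0,-1]

```text
clock: 30.8
position: [0.6157, 0.0313, 0.0264]
ee_rot: [-0.003, 1.0, -0.019, 0.018]
contact_force: [3.6, 5.5, 0.6]
width: 0.0106
```

drive_tool:
  steps:
    - [0,2,0,0,-1]
    - [0,3,0,0,-1]
    - [0,3,0,0,-1]

```text
clock: 31.1
position: [0.6156, 0.0295, 0.0264]
ee_rot: [-0.004, 1.0, -0.019, 0.018]
contact_force: [4.1, 5.4, -0.6]
width: 0.0106
```

```bash
python3 - <<'E'
from h import *
im=manip.get_image("wrist"); crop("wrist",im,120,80,440,390,1.9,"w31")
im=manip.get_image("side"); crop("side",im,310,150,390,250,6,"s31")
E
```

```text
(no output)
```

View pics/w31.png

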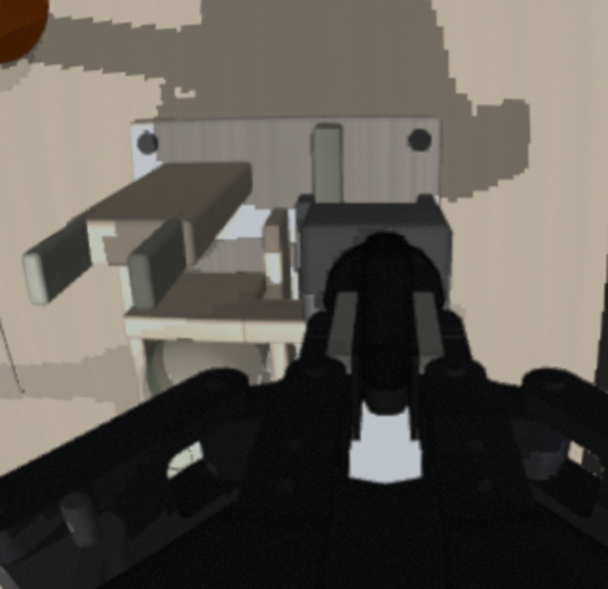

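View pics/s31.png

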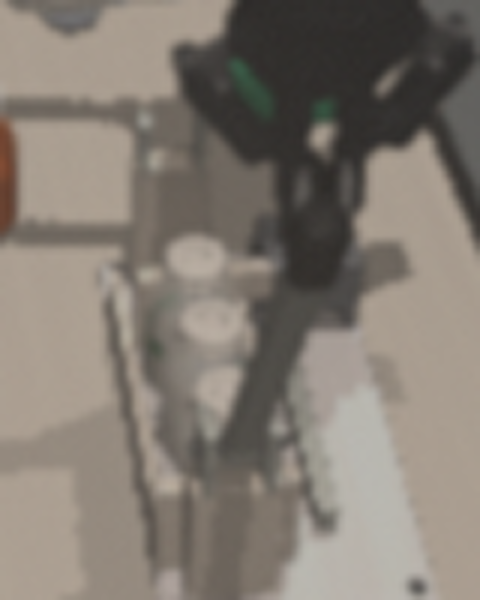

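drive_tool:
  steps:
    - [0,2,0,0,-1]
    - [0,4,0,0,-1]
    - [0,4,0,0,-1]

```text
clock: 31.5
position: [0.6156, 0.0291, 0.0264]
ee_rot: [-0.006, 1.0, -0.02, 0.018]
contact_force: [3.6, 11.7, -0.5]
width: 0.0111
```

drive_tool:
  steps:
    - [0,2,0,0,-1]
    - [0,4,0,0,-1]
    - [0,4,0,0,-1]

```text
clock: 31.8
position: [0.6156, 0.0293, 0.0264]
ee_rot: [-0.01, 1.0, -0.02, 0.018]
contact_force: [4.5, 12.7, -0.3]
width: 0.0111
```

drive_tool:
  steps:
    - [0,3,0,0.13,-1]
    - [0,3,0,0.26,-1]
    - [0,3,0,0.39,-1]
    - [0,3,0,0.52,-1]
    - [0,3,0,0.65,-1]
  squeeze: 60

```text
clock: 32.3
position: [0.613, 0.0305, 0.0263]
ee_rot: [-0.017, 0.94, -0.341, 0.011]
contact_force: [-2.2, 13.6, 4.8]
width: 0.0105
```

```bash
python3 - <<'E'
from h import *
s,p,Rm=tool(); print(s["position"],s["contact_force"],s["moment"],s["width"],np.arctan2(Rm[1,0],Rm[0,0]),(Rm.T@[-.043,-1,0]).round(2))
E
```

```text
[0.61295758 0.03048325 0.02627898] [-2.19157097 13.55908266  4.82519322] [1.67018096 0.73595502 0.27122686] 0.010542785183686218 -0.6956299721836026 [ 0.61  0.79 -0.03]
```

drive_tool:
  steps:
    - [1.8,2.4,0,0.13,-1]
    - [1.8,2.4,0,0.26,-1]
    - [1.8,2.4,0,0.39,-1]
    - [1.8,2.4,0,0.52,-1]
    - [1.8,2.4,0,0.65,-1]

```text
clock: 32.8
position: [0.6115, 0.0329, 0.0264]
ee_rot: [-0.022, 0.78, -0.625, 0.001]
contact_force: [0.8, 17.9, 2.5]
width: 0.0107
```

```bash
python3 - <<'E'
from h import *
s,p,Rm=tool(); print(s["position"],s["contact_force"],s["moment"],s["width"],np.arctan2(Rm[1,0],Rm[0,0]),s["ee_rot"])
E
```

```text
[0.61146497 0.03287513 0.02636602] [ 0.83066894 17.85351058  2.54851043] [2.14141365 0.11814501 0.30728202] 0.010733081014331805 -1.350423033381349 [-0.02214058  0.78023798 -0.62508918  0.00141926]
```

drive_tool:
  steps:
    - [2,0,0,0.06,-1]
    - [2,0,0,0.12,-1]
    - [2,0,0,0.12,-1]

```text
clock: 33.1
position: [0.6114, 0.0333, 0.0265]
ee_rot: [-0.023, 0.744, -0.668, -0.001]
contact_force: [1.7, 9.8, 1.4]
width: 0.0108
```

```bash
python3 - <<'E'
from h import *
s,p,Rm=tool(); print(s["position"],s["contact_force"],s["moment"],s["width"],np.arctan2(Rm[1,0],Rm[0,0]),s["ee_rot"])
enh("wrist",200,80,440,330,2.3,"w33",160)
E
```

```text
[0.61142063 0.03330645 0.02648518] [1.68062601 9.82322744 1.4209918 ] [ 1.08271874 -0.11204345  1.97005423] 0.010841760071360021 -1.4637115224218986 [-2.25857450e-02  7.43575270e-01 -6.68270404e-01 -6.07108149e-04]
```

View pics/w33.png

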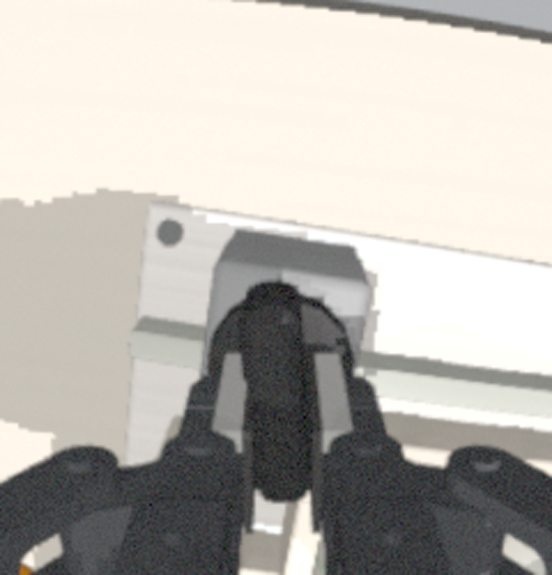

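drive_tool:
  steps:
    - [0,0,0,0,-0.7]
    - [0,0,0,0,-0.4]
    - [0,0,0,0,-0.2]
    - [0,0,-20,0,-0.2]
    - [0,0,-60,0,0]

```text
clock: 33.65
position: [0.6061, 0.0306, 0.0836]
ee_rot: [-0.02, 0.744, -0.668, -0.004]
contact_force: [-0.3, -0.2, -0.3]
width: 0.0426
```

drive_tool:
  steps:
    - [0,0,-30,0,0]
    - [0,0,-50,0,0]
    - [0,0,-50,0,0]
    - [0,0,-50,0,0]

```text
clock: 34.05
position: [0.6046, 0.0283, 0.1333]
ee_rot: [-0.019, 0.743, -0.669, -0.004]
contact_force: [-0.2, -0.3, -0.2]
width: 0.0424
```

```bash
python3 - <<'E'
from h import *
s,p,Rm=tool(); print(s["position"],s["contact_force"],np.arctan2(Rm[1,0],Rm[0,0]),Rm.round(3))
im=manip.get_image("wrist"); cv2.imwrite("pics/w34.png",im); crop("wrist",im,180,60,470,350,2,"w34c")
im=manip.get_image("side"); crop("side",im,310,130,430,270,4,"s34")
E
```

```text
[0.60463389 0.028346   0.1332966 ] [-0.15800874 -0.26331582 -0.16654111] -1.4644865251875878 [[ 0.106 -0.994  0.02 ]
 [-0.994 -0.105  0.034]
 [-0.032 -0.023 -0.999]]
```

View pics/w34c.png

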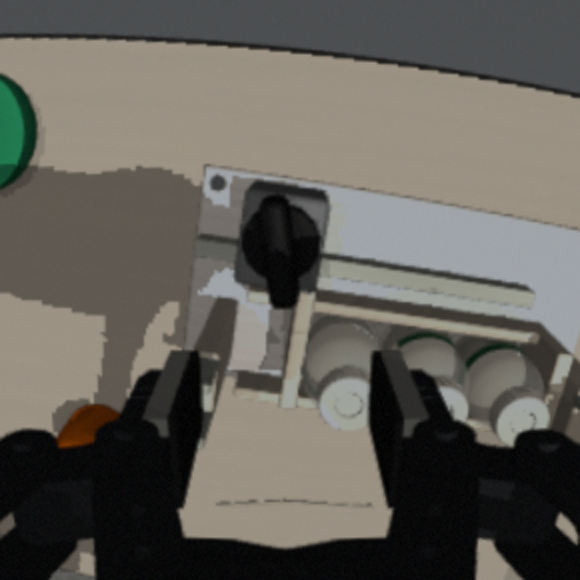

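View pics/s34.png

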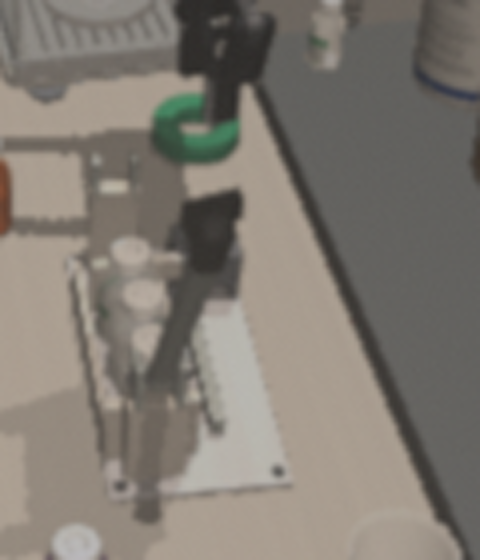

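```bash
python3 - <<'E'
from h import *
im=cv2.imread("pics/w34.png"); ovz("wrist",im,(0.5496,-0.0307,-0.043),0.063,270,150,470,300,3.9,"w34z")
b=cv2.resize(im[150:300,270:470],None,fx=3.9,fy=3.9,interpolation=cv2.INTER_CUBIC); cv2.imwrite("pics/w34b.png",np.clip(b*1.4,0,255))
E
```

```text
[ WARN:0@0.130] global loadsave.cpp:1063 imwrite_ Unsupported depth image for selected encoder is fallbacked to CV_8U.
```

View pics/w34b.png

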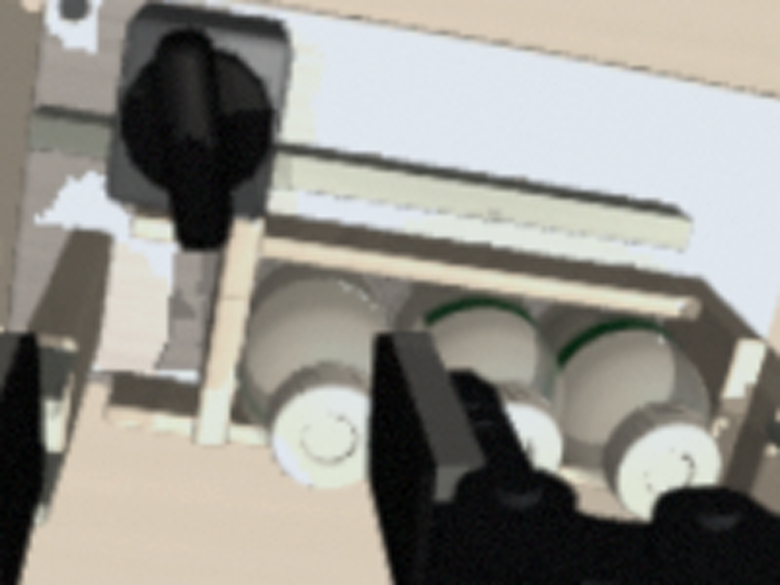

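View pics/w34z.png

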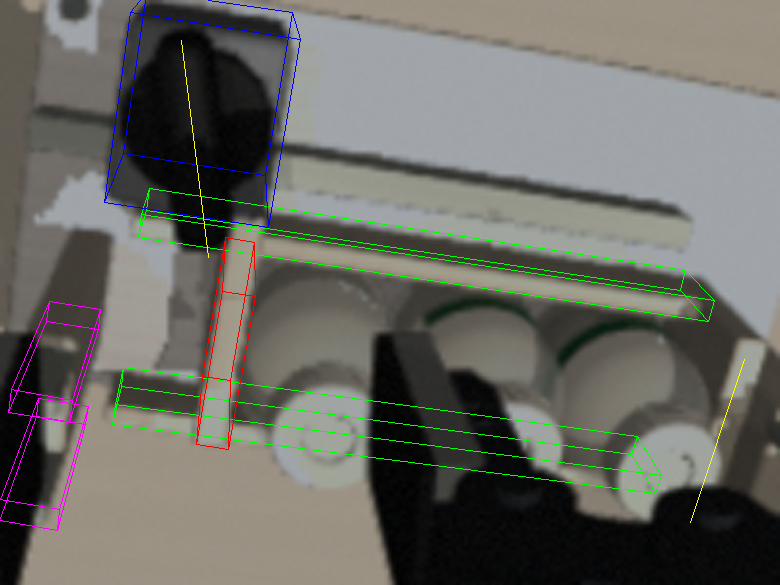

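```bash
python3 - <<'E'
from h import *
c=(0.5496,-0.0307,-0.043)
for a in (1.85,1.9,1.95,2.0,2.05,2.1):
    P=C2W(c,[0,-95+214*np.cos(a),90+214*np.sin(a)]); print(a,P.round(3),proj("top",P),proj("side",P))
for n in ("top","side"):
    for m in manip.masks_of(n,"bar_grip")[:2]: print(n,m["conf"],m["location"])
im=manip.get_image("top"); crop("top",im,370,120,460,200,8,"t35"); im=manip.get_image("side"); crop("side",im,330,160,390,250,6,"s35")
E
```

```text
1.85 [[ 0.543 -0.185  0.296]] [[420.28037032 152.03284699]] [[360.37796864 170.44530199]]
1.9 [[ 0.543 -0.195  0.293]] [[425.19268965 152.86004623]] [[361.30230425 175.24528109]]
1.95 [[ 0.542 -0.205  0.289]] [[429.90394744 153.73921229]] [[362.20556284 180.26781411]]
2.0 [[ 0.542 -0.215  0.285]] [[434.39677213 154.66584463]] [[363.08326428 185.49490284]]
2.05 [[ 0.541 -0.224  0.28 ]] [[438.65556739 155.63526826]] [[363.93095    190.90658164]]
2.1 [[ 0.541 -0.234  0.275]] [[442.66658741 156.64268375]] [[364.74423116 196.48103905]]
top 0.78 [416.2, 159.2]
top 0.36 [290.5, 145.8]
side 0.66 [355.9, 203.6]
```

View pics/t35.png

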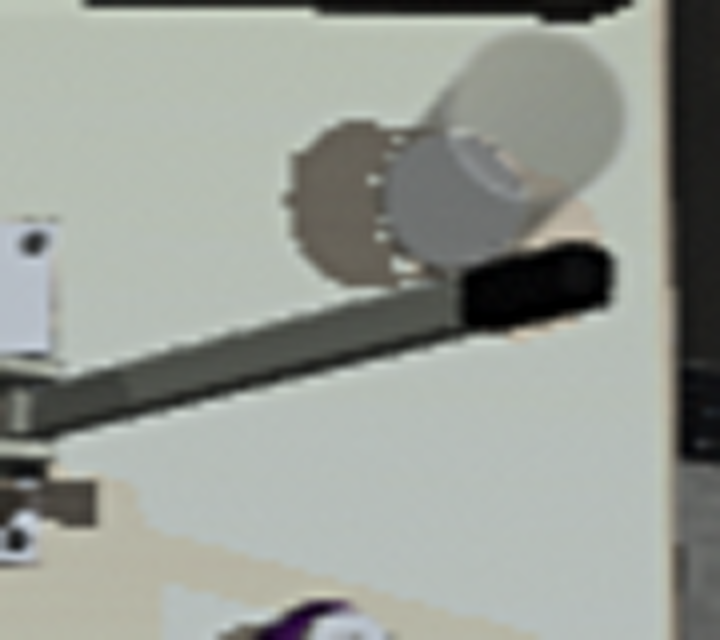

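View pics/s35.png

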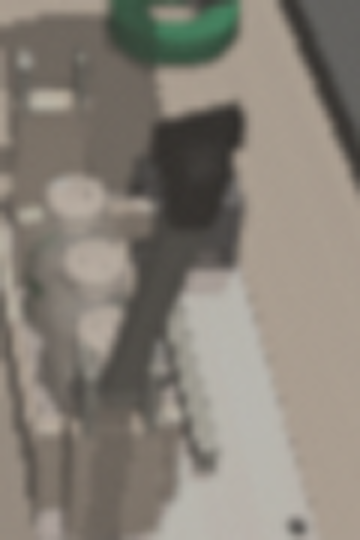

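drive_tool:
  steps:
    - [0,0,-40,-0.14,0]
    - [0,0,-80,-0.28,0]
    - [0,0,-120,-0.42,0]
    - [0,0,-160,-0.56,0]
    - [0,0,-170,-0.7,0]

```text
clock: 34.85
position: [0.6034, 0.0229, 0.3071]
ee_rot: [-0.02, 0.929, -0.37, 0.006]
contact_force: [-0.2, -0.3, 0.3]
width: 0.0426
```

drive_tool:
  steps:
    - [0,0,0,-0.14,0]
    - [0,0,0,-0.28,0]
    - [0,0,0,-0.42,0]
    - [0,0,0,-0.56,0]
    - [0,0,0,-0.71,0]

```text
clock: 35.35
position: [0.6033, 0.0229, 0.3064]
ee_rot: [-0.017, 1.0, -0.021, 0.012]
contact_force: [-0.2, -0.5, 0.5]
width: 0.0432
```

```bash
python3 - <<'E'
from h import *
s,p,Rm=tool(); print(p,Rm.round(3)); print(goto((.543,-.2,.305),-.043), s["qpos"].round(2))
E
```

```text
[0.60330905 0.02291863 0.30644573] [[ 0.999 -0.042  0.025]
 [-0.043 -0.999  0.034]
 [ 0.023 -0.035 -0.999]]
[-50.8, 225.2, -7.6, 0.0, ('q6', -0.06)] [-0.1   0.27  1.24  0.04  1.61 -0.06]
```

drive_tool:
  steps:
    - [-10,40,-5,0,0]
    - [-25,80,-8,0,0]
    - [-40,120,-8,0,0]
    - [-51,160,-8,0,0]
    - [-51,195,-8,0,0]

```text
clock: 35.85
position: [0.5423, -0.1714, 0.3063]
ee_rot: [-0.017, 1.0, -0.021, 0.011]
contact_force: [0.8, 0.3, 0.1]
width: 0.0425
```

drive_tool:
  steps:
    - [0,0,0,0,0]
    - [0,0,0,0,0]

```text
clock: 36.05
position: [0.542, -0.1719, 0.3055]
ee_rot: [-0.018, 1.0, -0.022, 0.011]
contact_force: [0.0, -0.1, -1.0]
width: 0.0427
```

```bash
python3 - <<'E'
from h import *
s,p,Rm=tool(); print(p,Rm.round(3)); 
im=manip.get_image("wrist"); cv2.imwrite("pics/w36.png",im)
b=C2W((0.5496,-0.0307,-0.043),[[0,-95+r*np.cos(2.03),90+r*np.sin(2.03)] for r in (0,193,214,235)]); print(b.round(3),proj("wrist",b).round(0))
im=manip.get_image("side"); crop("side",im,310,90,430,260,4,"s36")
E
```

```text
[ 0.54195505 -0.17188161  0.30550618] [[ 0.999 -0.044  0.022]
 [-0.045 -0.998  0.035]
 [ 0.021 -0.036 -0.999]]
[[ 0.546 -0.126  0.09 ]
 [ 0.542 -0.211  0.263]
 [ 0.541 -0.22   0.282]
 [ 0.541 -0.23   0.301]] [[319. 133.]
 [322. 252.]
 [323. 273.]
 [324. 296.]]
```

View pics/w36.png

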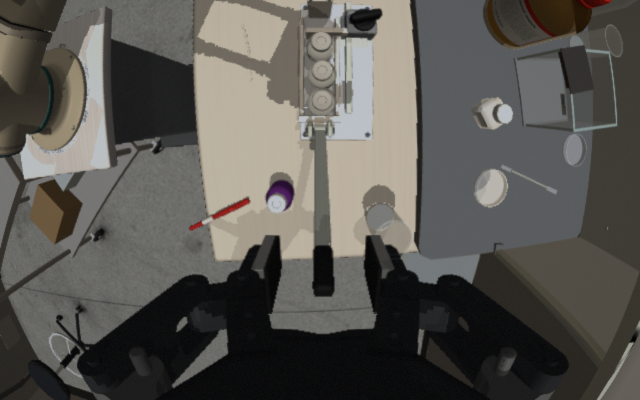

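View pics/s36.png

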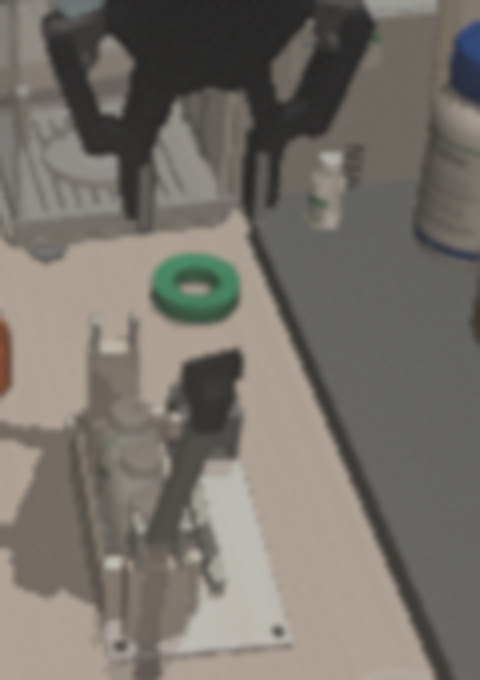

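drive_tool:
  steps:
    - [0,25,0,0,0]
    - [0,48,5,0,0]
    - [0,49,30,0,0]
    - [0,49,60,0,0]
    - [0,49,79,0,0]
  squeeze: 25

```text
clock: 36.65
position: [0.5418, -0.2147, 0.2233]
ee_rot: [-0.018, 1.0, -0.02, 0.01]
contact_force: [0.0, -0.7, -0.4]
width: 0.0426
```

```bash
python3 - <<'E'
from h import *
s,p,Rm=tool(); print(p,s["contact_force"]); 
im=manip.get_image("wrist"); crop("wrist",im,200,150,440,390,2.3,"w37")
im=manip.get_image("side"); crop("side",im,310,90,430,260,4,"s37")
E
```

```text
[ 0.54184116 -0.2146663   0.22334251] [ 0.04753975 -0.73161085 -0.39768018]
```

View pics/w37.png

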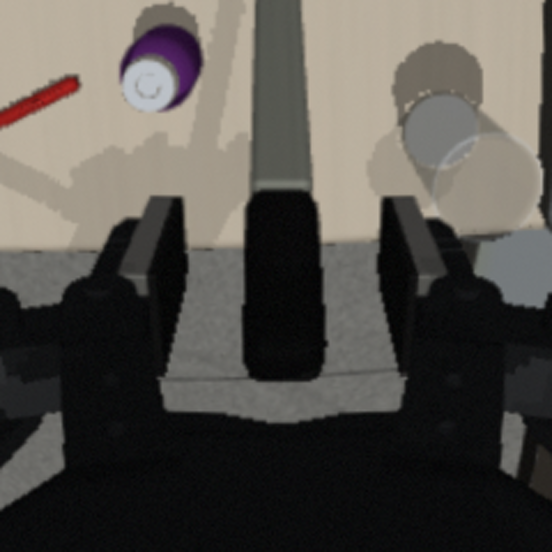

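View pics/s37.png

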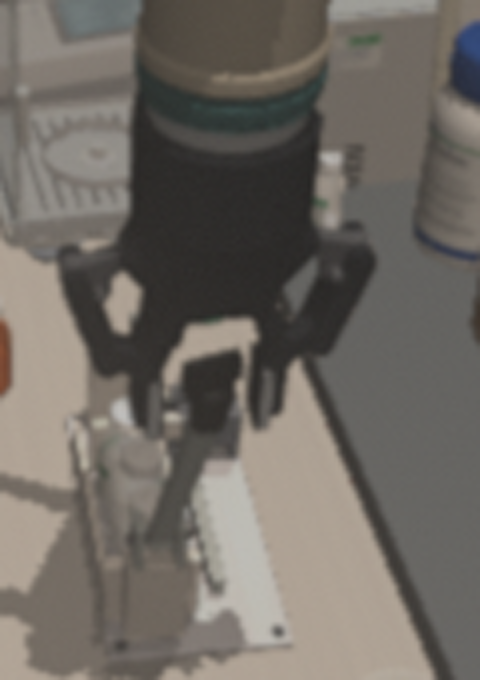

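drive_tool:
  steps:
    - [0,3,0,0,-0.3]
    - [0,3,0,0,-0.6]
    - [0,3,0,0,-0.9]
    - [0,3,0,0,-0.9]
    - [0,3,0,0,-0.9]

```text
clock: 37.25
position: [0.5417, -0.2173, 0.2233]
ee_rot: [-0.019, 1.0, -0.02, 0.01]
contact_force: [3.6, -0.4, 1.8]
width: 0.0159
```

```bash
python3 - <<'E'
from h import *
s,p,Rm=tool(); print(p,s["contact_force"],s["width"])
im=manip.get_image("wrist"); crop("wrist",im,200,150,440,390,2.3,"w38")
# path
y0,z0=p[1],p[2]
for a in np.arange(2.03,-0.01,-0.1):
    P=C2W((0.5496,-0.0307,-0.043),[0,-95+214*np.cos(a),90+214*np.sin(a)])[0]; P0=C2W((0.5496,-0.0307,-0.043),[0,-95+214*np.cos(2.03),90+214*np.sin(2.03)])[0]
    print(round(a,2),(Rm.T@(P-P0)*1000).round(1))
E
```

```text
[ 0.54171134 -0.21725847  0.22326955] [ 3.63405275 -0.3997278   1.80056459] 0.01589770000646232
2.03 [0. 0. 0.]
1.93 [  0.2 -19.9  -7.8]
1.83 [  0.4 -40.5 -13.5]
1.73 [  0.5 -61.6 -17.1]
1.63 [  0.6 -83.  -18.6]
1.53 [   0.7 -104.3  -18. ]
1.43 [   0.7 -125.6  -15.3]
1.33 [   0.7 -146.4  -10.4]
1.23 [   0.6 -166.6   -3.5]
1.13 [   0.5 -186.1    5.4]
1.03 [   0.4 -204.6   16.2]
0.93 [ 2.000e-01 -2.218e+02  2.880e+01]
0.83 [   0.  -237.8   43. ]
0.73 [-2.000e-01 -2.523e+02  5.880e+01]
0.63 [  -0.5 -265.1   75.9]
0.53 [  -0.8 -276.1   94.3]
0.43 [  -1.2 -285.2  113.6]
0.33 [  -1.5 -292.4  133.8]
0.23 [  -1.9 -297.5  154.5]
0.13 [  -2.3 -300.6  175.7]
0.03 [  -2.7 -301.4  197.1]
```

View pics/w38.png

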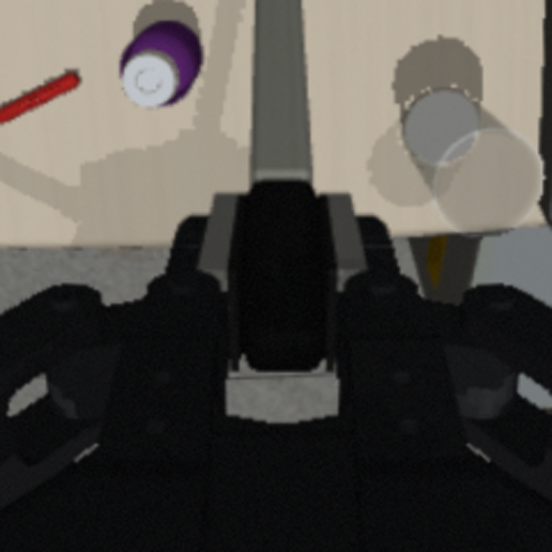

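drive_tool:
  steps:
    - [0,-10,-4,0,-0.9]
    - [0,-20,-8,0,-0.9]
    - [0,-30,-11,0,-0.9]
    - [0,-40,-13.5,0,-0.9]
    - [0,-51,-15.5,0,-0.9]

```text
clock: 37.8
position: [0.5441, -0.167, 0.2413]
ee_rot: [-0.018, 1.0, -0.02, 0.011]
contact_force: [5.2, -2.4, -1.1]
width: 0.0158
```

```bash
cat >> h.py <<'E'
def arc(P0=np.array([.5417,-.2173,.2233]),A0=2.03):
    c=(0.5496,-0.0307,-0.043); s,p,Rm=tool()
    B=lambda a:C2W(c,[0,-95+214*np.cos(a),90+214*np.sin(a)])[0]
    off=P0-B(A0); q=p-off
    h=C2W(c,[0,-95,90])[0]; yv=np.array([.043,.999,0]); d=q-h
    a=np.arctan2(d[2],d@yv); r=np.hypot(d[2],d@yv); print("a",a.round(3),"r",r.round(4),"F",s["contact_force"].round(1),"M",s["moment"].round(2),"w",round(s["width"],4),p.round(4))
    for k in np.arange(a,-0.06,-0.1)[:9]: print(round(k,2),(Rm.T@(B(k)+off-p)*1000).round(1))
E
python3 -c "
from h import *
arc()"
```

```text
a 1.78 r 0.2145 F [ 5.2 -2.4 -1.1] M [-0.78 -0.02  0.16] w 0.0158 [ 0.5441 -0.167   0.2413]
1.78 [-0.2 -0.1  0.5]
1.68 [ -0.1 -21.3  -2.1]
1.58 [ -0.  -42.7  -2.6]
1.48 [  0.  -64.   -0.9]
1.38 [ -0.  -85.1   2.8]
1.28 [-1.000e-01 -1.057e+02  8.700e+00]
1.18 [  -0.2 -125.6   16.6]
1.08 [  -0.3 -144.6   26.4]
0.98 [  -0.5 -162.5   38.1]
```

drive_tool:
  steps:
    - [0,-14,-1.5,0,-0.9]
    - [0,-28,-2.5,0,-0.9]
    - [0,-42,-2.6,0,-0.9]
    - [0,-56,-1.7,0,-0.9]
    - [0,-70,0,0,-0.9]

```text
clock: 38.3
position: [0.5476, -0.0965, 0.2452]
ee_rot: [-0.017, 1.0, -0.02, 0.012]
contact_force: [4.6, -3.0, 2.1]
width: 0.0159
```

```bash
python3 -c "
from h import *
arc()"
```

```text
a 1.449 r 0.2153 F [ 4.6 -3.   2.1] M [-0.7   0.19 -0.02] w 0.0159 [ 0.5476 -0.0965  0.2452]
1.45 [-0.7  0.2  1.3]
1.35 [ -0.7 -20.7   5.6]
1.25 [ -0.8 -41.1  12.1]
1.15 [ -0.9 -60.8  20.5]
1.05 [ -1.1 -79.5  30.9]
0.95 [ -1.3 -97.1  43.1]
0.85 [  -1.6 -113.3   57. ]
0.75 [  -1.9 -128.2   72.4]
0.65 [  -2.2 -141.3   89.2]
```

drive_tool:
  steps:
    - [-0.5,-16,4,0,-0.9]
    - [-0.7,-31,8.5,0,-0.9]
    - [-0.8,-46,14,0,-0.9]
    - [-0.9,-61,20.5,0,-0.9]
    - [-1,-75,28,0,-0.9]

```text
clock: 38.8
position: [0.5514, -0.019, 0.2214]
ee_rot: [-0.017, 1.0, -0.02, 0.014]
contact_force: [5.5, -0.9, 4.3]
width: 0.0155
```

```bash
python3 -c "
from h import *
arc()"
```

```text
a 1.071 r 0.2163 F [ 5.5 -0.9  4.3] M [-0.44 -0.02 -0.17] w 0.0155 [ 0.5514 -0.019   0.2214]
1.07 [-1.2  1.2  2. ]
0.97 [ -1.5 -16.6  13.8]
0.87 [ -1.8 -33.2  27.3]
0.77 [ -2.2 -48.3  42.4]
0.67 [ -2.6 -61.9  59. ]
0.57 [ -3.  -73.7  76.8]
0.47 [ -3.5 -83.7  95.7]
0.37 [ -4.  -91.8 115.5]
0.27 [ -4.6 -97.8 136. ]
```

drive_tool:
  steps:
    - [-1.4,-12,10,0,-0.9]
    - [-1.7,-25,20,0,-0.9]
    - [-2,-37,31,0,-0.9]
    - [-2.2,-48,42.4,0,-0.9]
    - [-2.5,-58,54,0,-0.9]

```text
clock: 39.3
position: [0.5548, 0.0438, 0.1711]
ee_rot: [-0.019, 0.999, -0.02, 0.017]
contact_force: [6.3, 2.1, 4.7]
width: 0.0156
```

```bash
python3 -c "
from h import *
arc()
crop('side',manip.get_image('side'),310,90,430,260,4,'s40')
crop('wrist',manip.get_image('wrist'),150,80,500,390,1.8,'w40')"
```

```text
a 0.698 r 0.2174 F [6.3 2.1 4.7] M [ 0.01 -0.37 -0.16] w 0.0156 [0.5548 0.0438 0.1711]
0.7 [-1.9  2.7  2. ]
0.6 [-2.5 -9.6 19.5]
0.5 [ -3.  -20.   38.2]
0.4 [ -3.7 -28.5  57.8]
0.3 [ -4.3 -35.   78.2]
0.2 [ -5.  -39.4  99.1]
0.1 [ -5.7 -41.8 120.4]
-0.0 [ -6.4 -41.9 141.7]
```

View pics/s40.png

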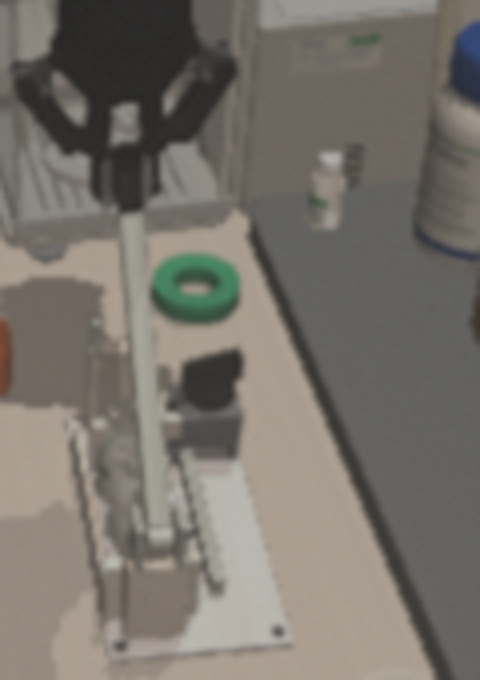

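View pics/w40.png

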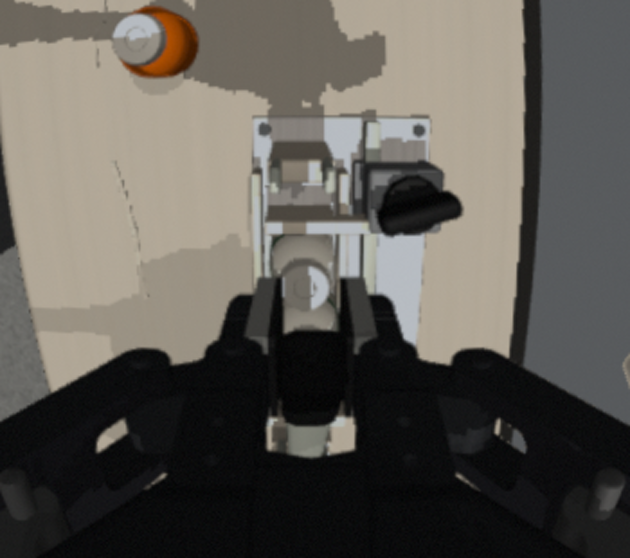

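drive_tool:
  steps:
    - [0,-8,9,0,-0.9]
    - [-0.2,-15,21,0,-0.9]
    - [-0.6,-21,33,0,-0.9]
    - [-1,-27,45,0,-0.9]
    - [-1.5,-31.5,57,0,-0.9]

```text
clock: 39.9
position: [0.5566, 0.0809, 0.1137]
ee_rot: [-0.021, 0.999, -0.02, 0.017]
contact_force: [2.8, 4.7, 4.0]
width: 0.0157
```

```bash
python3 -c "
from h import *
arc()"
```

```text
a 0.384 r 0.2197 F [2.8 4.7 4. ] M [ 0.39 -0.13 -0.21] w 0.0157 [0.5566 0.0809 0.1137]
0.38 [-2.1  5.4  1.8]
0.28 [-2.8 -0.8 22.3]
0.18 [-3.4 -4.8 43.3]
0.08 [-4.1 -6.7 64.6]
-0.02 [-4.8 -6.5 86. ]
```

drive_tool:
  steps:
    - [-0.3,-3,11,0,-0.9]
    - [-0.6,-5.5,22,0,-0.9]
    - [-1,-8,33,0,-0.9]
    - [-1.4,-9.5,43,0,-0.9]
    - [-1.8,-10.5,54,0,-0.9]

```text
clock: 40.4
position: [0.5573, 0.0956, 0.0596]
ee_rot: [-0.023, 0.999, -0.021, 0.017]
contact_force: [3.6, 7.4, 2.1]
width: 0.0158
```

```bash
python3 -c "
from h import *
arc()
crop('side',manip.get_image('side'),310,90,430,260,4,'s41')
crop('wrist',manip.get_image('wrist'),150,80,500,390,1.8,'w41')"
```

```text
a 0.128 r 0.2202 F [3.6 7.4 2.1] M [ 0.55 -0.16 -0.14] w 0.0158 [0.5573 0.0956 0.0596]
0.13 [-2.2  6.2  0.4]
0.03 [-2.9  5.5 21.8]
```

View pics/s41.png

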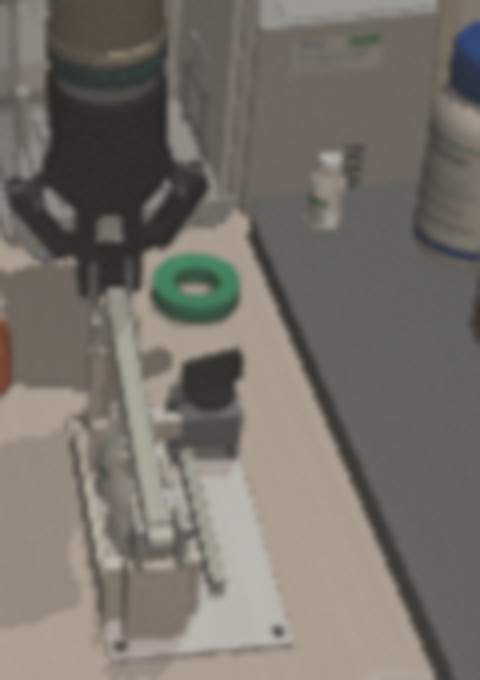

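View pics/w41.png

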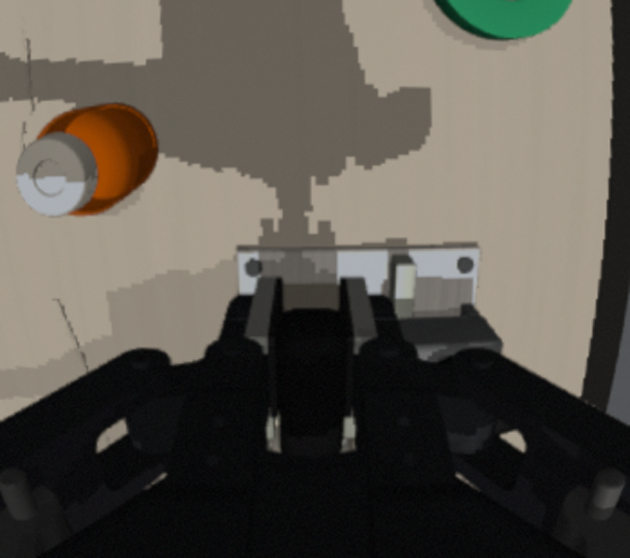

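drive_tool:
  steps:
    - [-0.2,-1,6,0,-0.9]
    - [-0.4,-1,12,0,-0.9]
    - [-0.6,-1,18,0,-0.9]
    - [-0.8,-1,22,0,-0.9]
    - [-0.8,-1,24,0,-0.9]

```text
clock: 41.0
position: [0.5574, 0.0979, 0.034]
ee_rot: [-0.023, 0.999, -0.021, 0.017]
contact_force: [3.7, 3.6, 1.3]
width: 0.0155
```

```bash
python3 -c "
from h import *
arc()"
```

```text
a 0.012 r 0.2208 F [3.7 3.6 1.3] M [ 0.24 -0.25 -0.02] w 0.0155 [0.5574 0.0979 0.034 ]
0.01 [-2.1  6.8 -0.3]
```

drive_tool:
  steps:
    - [0,0,2,0,-0.9]
    - [0,0,4,0,-0.9]
    - [0,0,6,0,-0.9]
    - [0,0,6,0,-0.9]
  squeeze: 40

```text
clock: 41.4
position: [0.5574, 0.098, 0.0277]
ee_rot: [-0.023, 0.999, -0.021, 0.016]
contact_force: [5.0, 2.3, 0.6]
width: 0.0157
```

```bash
python3 -c "
from h import *
arc()
crop('side',manip.get_image('side'),310,90,430,260,4,'s42')"
```

```text
a -0.017 r 0.2209 F [5.  2.3 0.6] M [-0.05 -0.2  -0.04] w 0.0157 [0.5574 0.098  0.0277]
-0.02 [-2.1  6.9 -0.5]
```

View pics/s42.png

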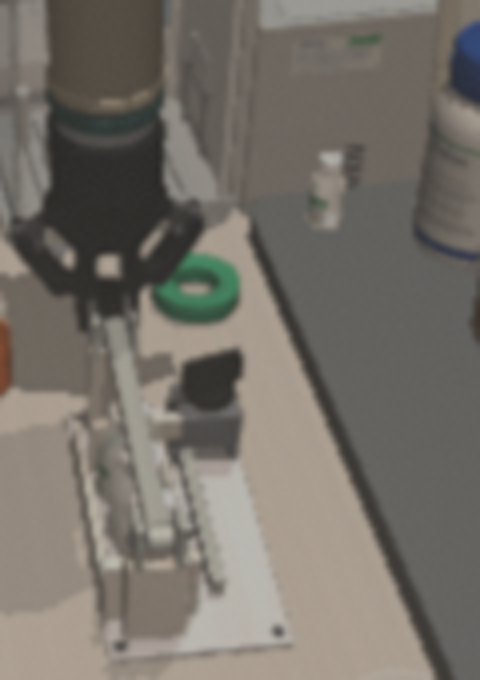

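drive_tool:
  steps:
    - [0,0,2,0,-0.9]
    - [0,0,4,0,-0.9]
    - [0,0,6,0,-0.9]
    - [0,0,6,0,-0.9]

```text
clock: 41.85
position: [0.5573, 0.0979, 0.0213]
ee_rot: [-0.023, 0.999, -0.021, 0.016]
contact_force: [2.4, 0.5, 1.0]
width: 0.016
```

```bash
python3 -c "
from h import *
arc()
crop('wrist',manip.get_image('wrist'),150,80,500,390,1.8,'w43')"
```

```text
a -0.046 r 0.2209 F [2.4 0.5 1. ] M [-0.41 -0.13 -0.13] w 0.016 [0.5573 0.0979 0.0213]
-0.05 [-2.   6.9 -0.7]
```

View pics/w43.png

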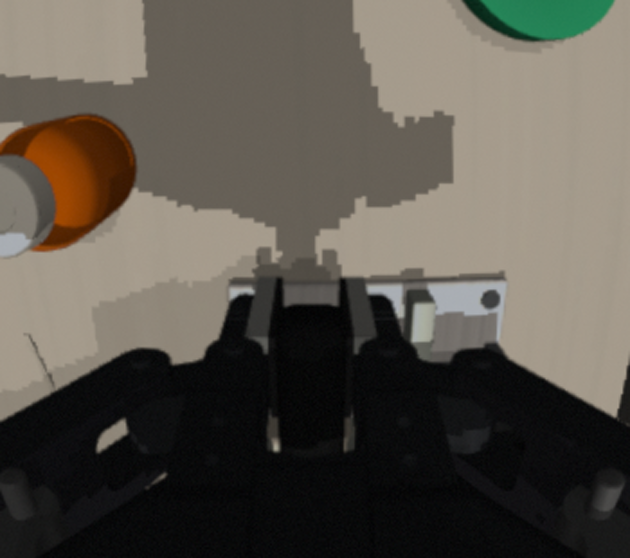

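```bash
python3 - <<'E'
from h import *
c=(0.5496,-0.0307,-0.043)
im=manip.get_image("side"); f=6;u0,v0,u1,v1=310,140,410,240
a=cv2.resize(im[v0:v1,u0:u1],None,fx=f,fy=f,interpolation=cv2.INTER_CUBIC); a=np.clip((a/160.)**.7*255,0,255).astype(np.uint8); b=a.copy()
for ang,col in ((0,(0,0,255)),(0.05,(0,255,0)),(0.1,(255,0,0))):
    for x in(-7,7):
        P=C2W(c,[[x,-95+r*np.cos(ang)-6*np.sin(ang),90+r*np.sin(ang)+6*np.cos(ang)] for r in(0,193)]); p=(proj("side",P)-[u0,v0]+.5)*f
        cv2.line(b,tuple(p[0].astype(int)),tuple(p[1].astype(int)),col,1)
cv2.imwrite("pics/s44.png",b)
E
```

```text
(no output)
```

View pics/s44.png

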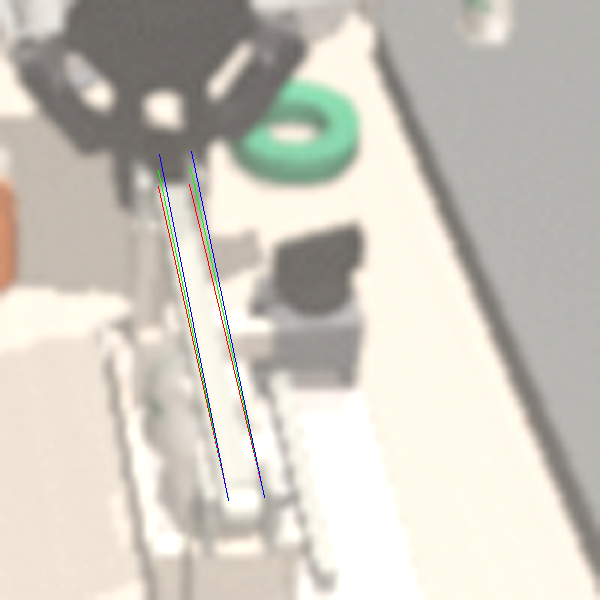

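drive_tool:
  steps:
    - [0,0,2,0,-0.9]
    - [0,0,4,0,-0.9]
    - [0,0,5,0,-0.9]
    - [0,0,5,0,-0.9]

```text
clock: 42.35
position: [0.5575, 0.0978, 0.0184]
ee_rot: [-0.022, 0.999, -0.021, 0.016]
contact_force: [-1.0, -1.3, 15.5]
width: 0.0155
```

drive_tool:
  steps:
    - [0,0,2,0,-0.9]
    - [0,0,4,0,-0.9]
    - [0,0,5,0,-0.9]
    - [0,0,5,0,-0.9]

```text
clock: 42.75
position: [0.5577, 0.0978, 0.018]
ee_rot: [-0.022, 0.999, -0.02, 0.017]
contact_force: [-6.6, -2.5, 31.8]
width: 0.0157
```

drive_tool:
  steps:
    - [1,0,4,0,-0.9]
    - [1,0,7,0,-0.9]
    - [1,0,8,0,-0.9]
    - [1,0,8,0,-0.9]
  squeeze: 80

```text
clock: 43.15
position: [0.558, 0.0978, 0.0175]
ee_rot: [-0.022, 0.999, -0.02, 0.018]
contact_force: [-14.8, -3.5, 53.1]
width: 0.015
```

```bash
python3 - <<'E'
from h import *
arc()
c=(0.5496,-0.0307,-0.043)
im=manip.get_image("side"); f=6;u0,v0,u1,v1=310,140,410,240
a=cv2.resize(im[v0:v1,u0:u1],None,fx=f,fy=f,interpolation=cv2.INTER_CUBIC)
cv2.imwrite("pics/s45.png",np.clip((a/160.)**.8*255,0,255).astype(np.uint8))
E
```

```text
a -0.063 r 0.2211 F [-14.8  -3.5  53.1] M [-0.62  2.42 -0.16] w 0.015 [0.558  0.0978 0.0175]
```

View pics/s45.png

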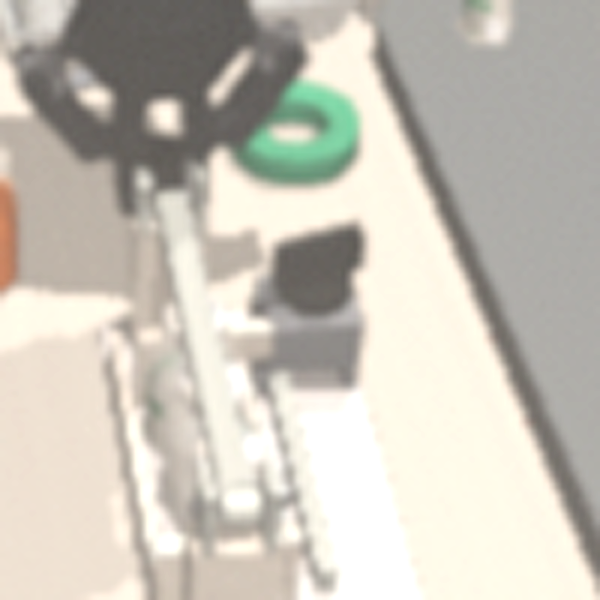

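drive_tool:
  steps:
    - [0,0,0,0,-0.9]
    - [0,0,0,0,-0.6]
    - [0,0,0,0,-0.3]
    - [0,0,0,0,-0.1]
    - [0,0,0,0,0]
  squeeze: 40

```text
clock: 43.7
position: [0.557, 0.0978, 0.0162]
ee_rot: [-0.022, 0.999, -0.02, 0.017]
contact_force: [-0.1, -0.8, -1.2]
width: 0.0428
```

```bash
python3 -c "
from h import *
s=tool()[0]; print(s['position'],s['contact_force'],s['width'])
crop('wrist',manip.get_image('wrist'),150,80,500,390,1.8,'w46')"
```

```text
[0.55702305 0.09781354 0.01618512] [-0.13674139 -0.77903007 -1.20578048] 0.04280365304835093
```

View pics/w46.png

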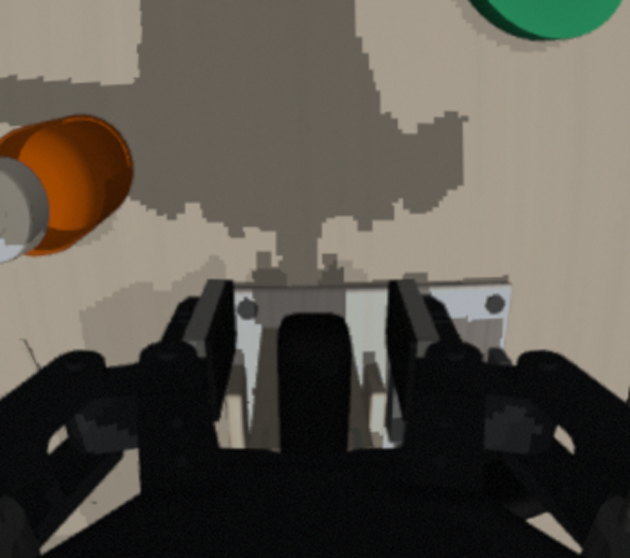

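Fingers are clear of the grip. Lift away.

drive_tool:
  steps:
    - [0,0,-10,0,0]
    - [0,0,-40,0,0]
    - [0,0,-80,0,0]
    - [0,0,-120,0,0]
    - [0,-30,-150,0,0]

```text
clock: 44.25
position: [0.5541, 0.1189, 0.1704]
ee_rot: [-0.021, 0.999, -0.022, 0.018]
contact_force: [1.7, 0.8, -0.3]
width: 0.0426
```

drive_tool:
  steps:
    - [-30,-30,0,0,0]
    - [-70,-60,0,0,0]
    - [-110,-90,0,0,0]
    - [-150,-110,0,0,0]
    - [-180,-120,0,0,0]

```text
clock: 44.75
position: [0.3768, 0.2479, 0.1694]
ee_rot: [-0.021, 0.999, -0.021, 0.018]
contact_force: [0.4, 0.5, 0.6]
width: 0.0427
```

drive_tool:
  steps:
    - [0,0,0,0,0]
    - [0,0,0,0,0]

```text
clock: 44.95
position: [0.3766, 0.2483, 0.1701]
ee_rot: [-0.022, 0.999, -0.02, 0.019]
contact_force: [0.4, 0.1, -0.3]
width: 0.0428
```

```bash
python3 - <<'E'
from h import *
print(tool()[1])
c=(0.5496,-0.0307,-0.043)
im=manip.get_image("side"); crop("side",im,310,140,410,250,5.5,"s47")
f=6;u0,v0,u1,v1=270,120,390,200
t=manip.get_image("top"); crop("top",t,u0,v0,u1,v1,6,"t47")
cv2.imwrite("pics/w47.png",manip.get_image("wrist"))
for a in (0,.02,.04,.08):
    P=C2W(c,[[0,-95+r*np.cos(a)-8*np.sin(a),90+r*np.sin(a)+8*np.cos(a)] for r in(193,235)])
    print(a,((proj("side",P)-[310,140]+.5)*5.5).round().tolist(),((proj("top",P)-[u0,v0]+.5)*6).round().tolist())
E
```

```text
[0.37664372 0.24830503 0.17014277]
0 [[160.0, 167.0], [147.0, 114.0]] [[140.0, 274.0], [33.0, 266.0]]
0.02 [[160.0, 161.0], [148.0, 107.0]] [[140.0, 272.0], [32.0, 263.0]]
0.04 [[160.0, 155.0], [148.0, 100.0]] [[141.0, 270.0], [32.0, 261.0]]
0.08 [[161.0, 143.0], [148.0, 86.0]] [[142.0, 265.0], [32.0, 255.0]]
```

View pics/s47.png

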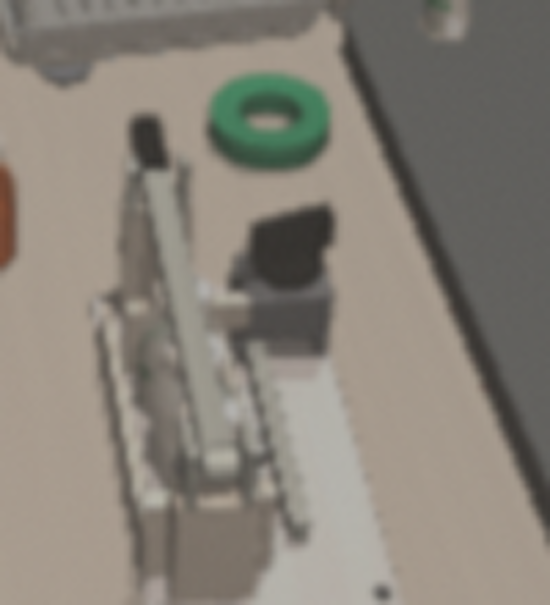

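View pics/t47.png

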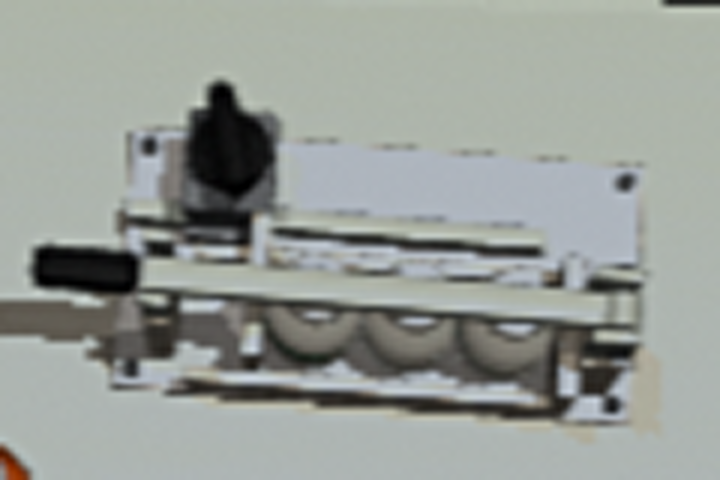

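View pics/w47.png

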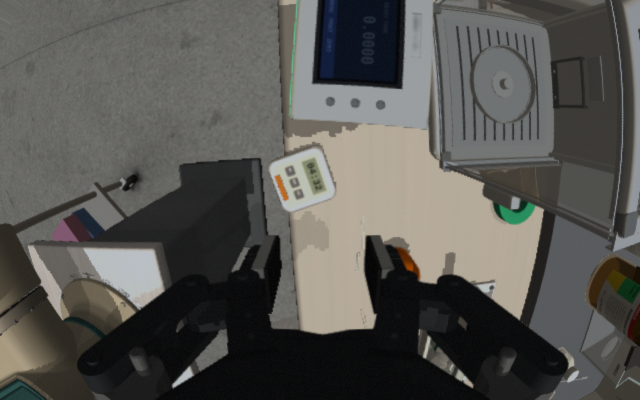

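```bash
python3 -c "
from rig import manip
print(manip.sign_off())"
```

```text
the job is handed in; nothing more can be done
None
```

All three vials are packed in the carrier, the stop is locked against them and the retaining bar is closed in its catch. I handed the job in at about 45 s of robot time; no verdict was reported.

- **Order of work:** I freed the knob, drew the stop fully back and set in the three clear vials. I left the orange and purple look-alikes alone. I then pushed the stop up until the force rose to about 13 N and locked the knob while still pushing. After that I swung the bar over, pressed it home, let go and backed away.
- **Last checks, stop and knob:** the pictures fit a stop position of 0.063 m, which is exactly three vial widths. The knob fits 1.3 rad, and it had met its end stop at about 2 N m.
- **Last checks, bar and surroundings:** the bar fits angle 0 between the fork prongs, after bottoming out at about 53 N. The last pictures showed the tape roll and timer where they were. I did not recheck the beaker after closing the bar, but nothing went near it. The gripper was about 0.3 m away with no contact force.
- **What disagreed:** the real fingertips sat about 40 mm short of the reported tool point. My first two closings on the knob therefore missed. I measured the offset from the wrist camera and contact, and corrected every later move for it.
- **Bar angle:** the angle worked out from the tool's position read -0.06 rad at the end. The side and top pictures both show 0.

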